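# Bring a trolley wheel's valve stem upright

## Robot

A 6-joint arm with a two-finger parallel gripper is mounted at the origin on the work surface. World frame = base frame: x ahead of the robot, y to its left, z up, the work surface at z = 0. Lengths are in m, angles in degrees, forces in N, time in s.
With the tool pointing down it reaches from about 0.4 to 0.825 m from the base axis. Payload 7 kg.
Tool frame: the origin (TCP) lies at the very end of the fingers, on their centre line; the grasp point (between the pads) lies 19 mm behind it (r.hold_point_z is the distance from the TCP to the grasp point, in m); z points along the fingers, y is the direction in which the jaws open and shut (so a half turn about z gives the same grasp; the last joint's range is limited). The gripper opens to 88 mm and grips with 3 to 60 N. Pads are 19 mm wide; open, the fingers measure 130 mm over their backs; the gripper's body (78 mm by 193 mm) begins 47 mm behind the grasp point.
Start: joints at [-50.644, 20.546, 0.682, 0, -70.136, -16.507], TCP at [0.262, -0.622, 0.227] pointing down, gripper open.
Joint ranges: [-176.03, 176.03], [-82.01, 121.73], [-58.28, 71.71], [-173.87, 95.51], [-174.79, -0.11], [-173.66, 173.66]. Speed limits (degrees/s): [136.94, 136.94, 172.46, 180, 180, 180].

## Interface

Orientations are given as [roll, pitch, yaw] about the fixed x, y, z axes, in that order (R = Rz(yaw) Ry(pitch) Rx(roll)).
In Python, from plant import r gives the robot as it stands. The module is installed in compiled form; this text tells all that it offers.
- The arm moves only by the shell command python3 -m inch 'ROWS' [FORCE]. ROWS is text: rows parted by semicolons, each of 7 numbers parted by spaces: the shift along the tool's x, y, z in m, then the turn, a rotation vector about the tool's x, y, z in rad, then the opening, from 0 (shut) to 1 (fully open). In form: tx ty tz ax ay az jaw; .... A call has 1 to 20 rows; each row shifts and turns the commanded pose from where the row before left it, along the tool's axes as they then stand; what a row does not reach is not made up. A row lasts 1/12 s, in which the tool goes at most 41.7 mm and 7.16 degrees, less where a joint would pass 70% of its speed; a pose out of reach is approached as far as the arm can. A call with a gripper value outside its range is refused whole. The fingers move at their own pace and stop on an object; FORCE is the grip in N (left out, the last holds). Time passes only in rows, so rows that do not move let the fingers close. It gives the time, the measured TCP pose, the force and the opening at its end, in the units of the state.
- r.get_state(): the state, without advancing time (a new reading comes with each control period).
- r.capture(name): name is "scene" or "top"; returns the picture (400x640x3 uint8, red, green, blue); there is no depth.
- r.camera_params(name): a dict with "vfov" (degrees; the focal length in pixels is half the picture's height over the tangent of half this angle, whatever the lens; pixels are square), "cx", "cy" (the principal point, pixels), "distortion" ([k1, k2, p1, p2, k3] as OpenCV has them; the pictures are not rectified), "R" (3x3) and "t" (3): a world point X has camera coordinates R X + t. Camera axes: x right, y down, z forward; pixel columns grow to the right and rows downward; lengths in m; the calibration is good to about 2 mm. A picture is of the moment at which its call begins. camera_params takes no time and is no camera call.
- r.close_job(): hands the job in, once; it reports no verdict.
Trained networks look in the newest picture that a camera, given by its name, has taken for a name from the list of things; names that differ only in an ending like _2 or _b are one class to them, and where a whole thing is asked for, a point or a joint stands for the part that bears it (a point fixed in the world has none). Each returns a list of dicts, best first, with "p" (0 to 1); they miss things now and then, are a little off and sometimes report something else, mostly with a low value. They report only what shows in the picture. A call takes as long as a camera call.
- r.recognise(target, camera): "xy" ([column, row] in pixels, amid what is visible of it).
The state is a dict: "time_s": time; "joints": joint angles; "qd": joint speeds; "joint_torque": joint torques, N m; "tcp_pos": TCP position; "eef_rot": TCP orientation; "contact_force": force on the tool from outside, world axes, zero at the start; "moment": the same for the moment, N m; "gripper_width": finger opening in m.
Only numpy, scipy, OpenCV 4.12 (cv2) and the standard library are available. Lean on these libraries where they do the work, as an engineer would, in place of code of your own. Each camera call takes 0.05 s, during which the arm holds its last target.

## Task

Push the trolley wheel in the bench stand round by its spokes, one after another, clockwise as seen from the robot's side (the other way unscrews its axle nut), until the valve is at the bottom of the rim and its stem points straight up at the axle, ready for the inflator. Only push with the fingers: do not lift the wheel's axle in its open slots, keep off the valve and off the freshly fitted tyre, which is wet with mounting paste, and leave everything else on the bench where it is. Finish with the wheel at rest and the robot clear of it.

Things in the scene. Friction and masses are not known exactly. Their poses are not given: they have to be found in the camera images.
- stand: dark steel stand, fixed: an A-frame in front of the wheel and one behind, 49 mm from its mid-plane, legs running from the axle down to feet at y = +-112 mm. Each ends 14 mm above the axle's centre in an open-topped slot; the axle sticks out to x = -70 mm. Origin on the bench under the wheel's centre; +x along the axle away from the robot, +y left as seen from the robot, z up. Yaw varies
- hub (a point): centre of the wheel, on the axle, 187 mm above the bench; its axes are the stand's. Hub 42 mm across, 72 mm long; five cast aluminium spokes 72 deg apart, 16 mm wide, run from it to the rim's inside (radius 97 mm) with open air between. Their front faces are 26 mm in front of the mid-plane at radius 60 mm (34 at the hub, 19 at the rim), as deep behind
- wheel (a joint): turn of the wheel, rad, growing clockwise as seen from the robot's side (right-handed about the stand's +x: the top moves to -y). 0 = stem straight up: then one spoke stands straight up from the hub and the valve is half-way between the two lowest. Starts between -5.2 and -2.7 and is brought to 0 by clockwise turning. Inertia 0.01 kg m2; bush drag 0.2 N m: it stays where left
- axle (a joint): height (m) by which the axle, with the wheel, is lifted in the stand's open slots; 0 = resting in them. Together they weigh about 1.3 kg and only this weight holds them down
- tyre: black rubber tyre, wet with paste, not to be touched: ring of outer radius 155 mm and inner radius 110 mm, round section 43 mm thick, so it reaches 21.5 mm in front of and behind the wheel's mid-plane. Origin at the wheel's centre; turns with the wheel
- valve: valve stem: black rubber, brass tip, 17 mm across at the foot and 10 mm at the tip, 33 mm long, not to be touched. Origin at its foot on the inside of the rim, 98 mm from the wheel's centre, in its mid-plane; z points along the stem, always towards the axle; x along the axle
- paste_tin: closed round tin of tyre mounting paste, 84 mm across, 55 mm high; origin under its centre. Not part of the job
- paste_brush: paste brush about 170 mm long, lying flat. Not part of the job
- tyre_lever: flat steel tyre lever 215 x 21 x 10 mm, lying flat in front of the stand; origin under its middle. Not part of the job
- wrench: steel spanner 180 mm long, lying flat. Not part of the job
- pressure_gauge: round tyre pressure gauge, dial 62 mm across and 27 mm high with a 100 mm stem and brass chuck, lying flat in front of the stand; origin under the dial. Not part of the job
- parts_dish: small steel dish, 100 mm across, 32 mm high; origin under its centre. Not part of the job
- socket: steel socket, 28 mm across, 34 mm high, standing beside the stand; origin under its centre. Not part of the job

How it is judged:
By the outcome, as a careful person would: the job done as asked, in the order asked, and still so for the second after the job is handed in, with the robot touching nothing.
It also fails if it takes over 56 s, if anything falls off the work surface, if the arm or the gripper's body presses on something with over 40 N, if the wrist force passes 120 N, or if a joint passes its speed limit or range.

## Working session

There is one attempt and no reset: what is moved stays moved. The work goes in short steps, Python scripts to look and compute and a shell command to move; the robot and the scene stay as the last step left them, time stands still between calls to the robot, and variables do not carry over. Pictures are saved under pics/ and viewed, and the job is handed in when it is done.

```bash
mkdir -p pics
python3 - <<'E'
from plant import r
import cv2,numpy as np
s=r.get_state()
for k,v in s.items(): print(k,np.round(v,4))
for n in("scene","top"):
    im=r.capture(n); cv2.imwrite(f"pics/{n}0.png",im[:,:,::-1])
    p=r.camera_params(n); print(n,{k:np.round(v,4).tolist() for k,v in p.items()})
    for t in("stand","hub","wheel","valve","tyre","paste_tin","tyre_lever","pressure_gauge","socket"):
        print(t,[(np.round(d["xy"],1).tolist(),round(d["p"],2)) for d in r.recognise(t,n)][:3])
E
```

```text
time_s 0.0
joints [-5.06436e+01  2.05908e+01  6.34100e-01 -1.96000e-02 -7.01375e+01
 -1.65078e+01]
qd [ 0.0175  0.0495  0.0215  0.1026 -0.0147 -0.135 ]
joint_torque [ 1.00000e-04 -5.82714e+01  2.93052e+01  6.99690e+00  6.70000e-03
 -2.00000e-04]
tcp_pos [ 0.2619 -0.6216  0.2256]
eef_rot [ 1.799044e+02 -9.100000e-03 -1.571581e+02]
contact_force [-0.2361 -0.3816  0.5794]
moment [ 0.0265 -0.0026 -0.023 ]
gripper_width 0.0878
scene {'vfov': 50.317, 'cx': 315.9542, 'cy': 201.4827, 'distortion': [-0.0499, 0.0, 0.0, 0.0, 0.0], 'R': [[0.1099, 0.9939, 0.01], [0.7276, -0.0736, -0.682], [-0.6771, 0.0822, -0.7313]], 't': [-0.06, -0.3238, 1.6429]}
stand [([317.0, 205.5], 0.57)]
hub [([316.0, 195.3], 0.71)]
wheel [([316.8, 195.0], 0.56), ([438.4, 191.9], 0.38)]
valve []
tyre [([320.9, 167.5], 0.92)]
paste_tin []
tyre_lever [([380.1, 207.1], 0.55), ([316.1, 193.3], 0.37)]
pressure_gauge [([284.5, 202.5], 0.4)]
socket [([372.4, 252.3], 0.68), ([436.7, 192.5], 0.68)]
top {'vfov': 47.1886, 'cx': 320.3109, 'cy': 200.0754, 'distortion': [-0.054, 0.0, 0.0, 0.0, 0.0], 'R': [[0.0185, -0.9998, 0.0053], [-0.9962, -0.0189, -0.0852], [0.0852, -0.0037, -0.9964]], 't': [-0.0163, 0.5754, 1.2534]}
stand []
hub [([322.1, 179.7], 0.68)]
wheel [([319.9, 179.0], 0.91)]
valve []
tyre [([319.7, 172.3], 0.91)]
paste_tin [([454.6, 247.6], 0.75)]
tyre_lever [([276.6, 231.9], 0.65)]
pressure_gauge [([358.9, 243.5], 0.82), ([320.9, 174.3], 0.34)]
socket []
```

Run:
```python
import cv2
a=cv2.imread("pics/scene0.png"); cv2.imwrite("pics/scene0c.png",cv2.resize(a[90:290,220:480],None,fx=3,fy=3,interpolation=cv2.INTER_CUBIC))
```

```text
(no output)
```

View pics/scene0.png

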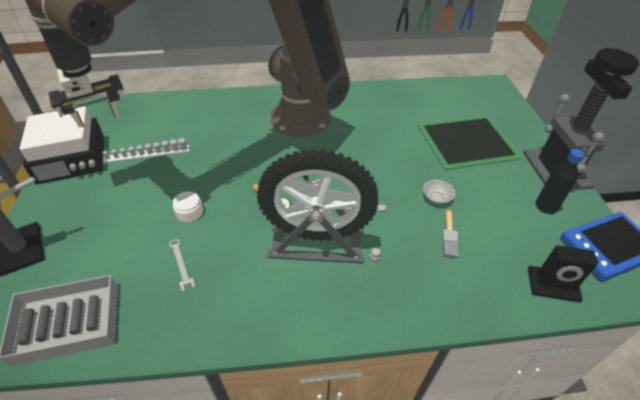

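View pics/top0.png

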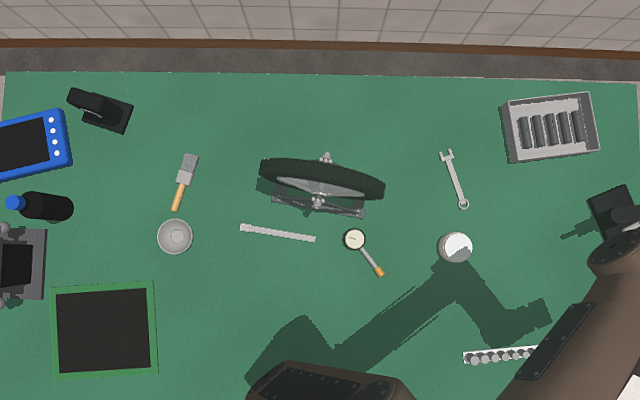

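View pics/scene0c.png

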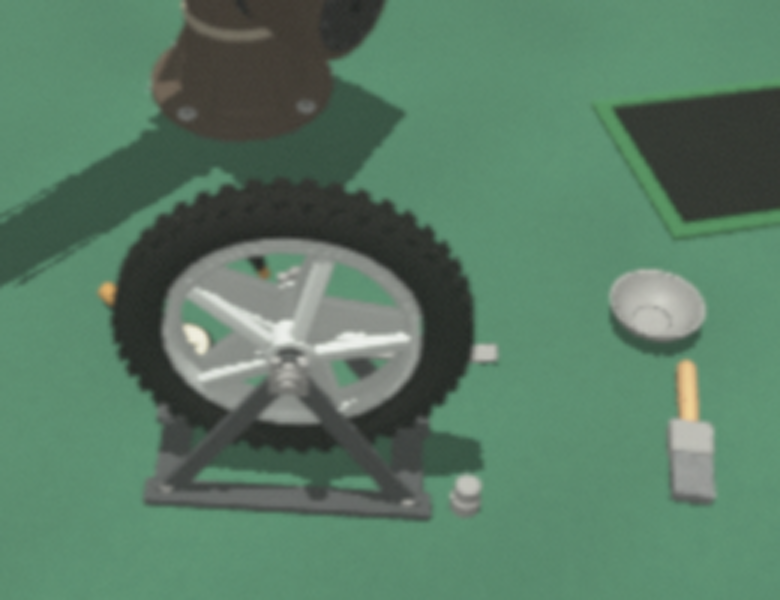

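The scene camera looks from behind. The spokes are clear, and the dark stem with a brass tip at about (306,178) full-frame is probably the valve, near the top. The top view shows the wheel near (321,180). Next I'll fit the stand pose and wheel angle.

```bash
cat > h.py <<'E'
import numpy as np,cv2
from plant import r
def proj(n,X):
    p=r.camera_params(n); f=200/np.tan(np.radians(p["vfov"]/2))
    K=np.array([[f,0,p["cx"]],[0,f,p["cy"]],[0,0,1]])
    R=np.array(p["R"]); rv,_=cv2.Rodrigues(R)
    return cv2.projectPoints(np.asarray(X,float).reshape(-1,3),rv,np.array(p["t"],float),K,np.array(p["distortion"],float))[0].reshape(-1,2)
def W(L,pose):  # stand frame -> world
    x,y,yaw=pose[:3]; c,s=np.cos(yaw),np.sin(yaw); L=np.asarray(L,float).reshape(-1,3)
    return np.c_[x+c*L[:,0]-s*L[:,1],y+s*L[:,0]+c*L[:,1],L[:,2]]
def polar(rad,phi,x): # phi: clockwise from top seen from robot; top->-y
    return np.c_[x+0*phi*rad,-rad*np.sin(phi),.187+rad*np.cos(phi)]
def spoke(k,th,rad,x): 
    a=np.atleast_1d(th+k*2*np.pi/5+0*np.asarray(rad)); return polar(np.asarray(rad),a,x)
def overlay(n,pose,th,im):
    im=im.copy()
    def line(P,c,cl=False): cv2.polylines(im,[np.round(proj(n,W(P,pose))*8).astype(int).reshape(-1,1,2)],cl,c,1,cv2.LINE_AA,3)
    ph=np.linspace(0,2*np.pi,80)
    line(polar(.097+0*ph,ph,.019),(0,0,255),True); line(polar(.155+0*ph,ph,0),(255,0,0),True)
    for k in range(5):
        line(spoke(k,th,np.array([.025,.06,.097]),np.array([.034,.026,.019])),(0,255,255))
    line(polar(np.array([.098,.065]),np.array([th+np.pi]*2),0.),(255,0,255))
    for s in(-.049,.049): line([[s,-.112,0],[s,0,.187],[s,.112,0]],(255,255,0))
    line([[-.07,0,.187],[.07,0,.187]],(0,255,0))
    return im
E
python3 - <<'E'
from h import *
from scipy.optimize import least_squares
# scene spoke ends (rear), crop coords
c=lambda a,b:[a/3+220,b/3+90]
P=[c(325,265),c(408,340),c(350,405),c(202,378),c(192,292)]
# behind view: up, right(+y) , ... right = +y = anticlockwise => k=0,-1,-2,-3,-4
def res(v):
    pose=v[:3]; th=v[3]; e=[]
    for i,p in enumerate(P): e.append(proj("scene",W(spoke(-i,th,.095,.0195),pose))[0]-p)
    # feet ends rear
    e.append(proj("scene",W([[.049,0,.2]],pose))[0]*0)
    return np.concatenate(e)
s=least_squares(res,[.6,0,0,0.]); print(s.x,s.fun.round(1))
pose=s.x[:3]; th=s.x[3]
a=cv2.imread("pics/scene0.png"); o=overlay("scene",pose,th+2*np.pi/5*2,a)
big=overlay("scene",pose,th,a)
cv2.imwrite("pics/ov1.png",cv2.resize(big[130:260,240:400],None,fx=4.5,fy=4.5,interpolation=cv2.INTER_CUBIC))
b=overlay("top",pose,th,cv2.imread("pics/top0.png"))
cv2.imwrite("pics/ov2.png",cv2.resize(b[130:260,240:400],None,fx=4.5,fy=4.5,interpolation=cv2.INTER_CUBIC))
E
```

```text
[ 6.05703683e-01 -5.68871550e-04 -2.01629127e-01 -2.12502505e-01] [-1.  -1.3 -0.2 -0.2 -4.5  0.9  4.2  1.1  1.5  0.   0.   0. ]
```

View pics/ov1.png

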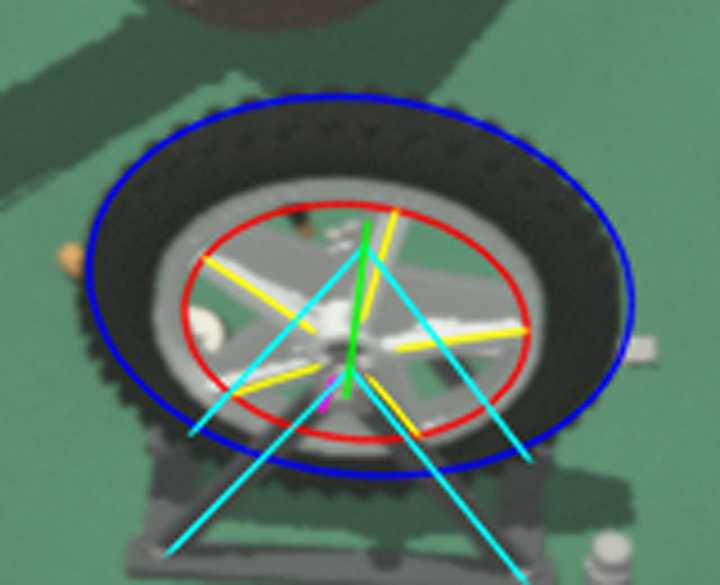

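View pics/ov2.png

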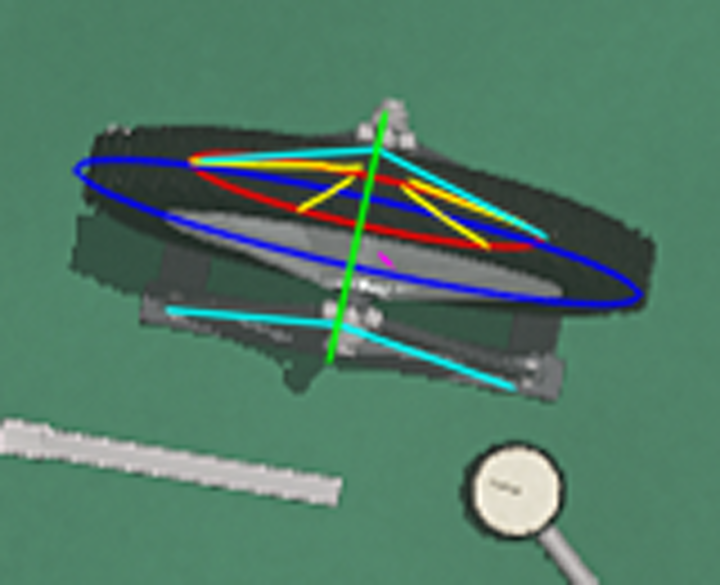

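```bash
cat > fit.py <<'E'
from h import *
from scipy.optimize import least_squares
c=lambda a,b:np.array([a/4.5+240,b/4.5+130])
S=[c(395,210),c(535,328),c(432,428),c(215,390),c(205,258)]
def res(v):
    pose=v[:3]; th=v[3]; e=[]
    for i,p in enumerate(S): e.append((proj("scene",W(spoke(-i,th,.097,.019),pose))[0]-p)*.7)
    L=.124
    P=lambda n,X:proj(n,W([X],pose))[0]
    e.append(P("scene",[.049,-.112,.01])-c(165,548)); e.append(P("scene",[.049,.112,.01])-c(520,572))
    e.append(P("top",[-.049,.112,.01])-c(165,308)); e.append(P("top",[-.049,-.112,.01])-c(535,372))
    e.append(P("top",[.07,0,.187])-c(393,103))
    ph=np.linspace(0,2*np.pi,200)
    t=proj("top",W(polar(.155+0*ph,ph,0.),pose)); e.append([t[:,0].min()-c(88,0)[0],t[:,0].max()-c(653,0)[0]])
    t=proj("scene",W(polar(.155+0*ph,ph,0.),pose)); e.append([t[:,0].min()-c(80,0)[0],t[:,0].max()-c(628,0)[0],t[:,1].min()-c(0,92)[1]])
    return np.concatenate(e)
s=least_squares(res,[.6,0,-.2,-.2],loss="soft_l1"); print(s.x,s.fun.round(1))
pose=s.x[:3]; th=s.x[3]
for n,o in(("scene","ov3"),("top","ov4")):
    b=overlay(n,pose,th,cv2.imread(f"pics/{n}0.png"))
    cv2.imwrite(f"pics/{o}.png",cv2.resize(b[130:260,240:400],None,fx=4.5,fy=4.5,interpolation=cv2.INTER_CUBIC))
E
python3 fit.py
```

```text
[ 0.60787753 -0.00434103 -0.17230092 -0.24359329] [-0.2  0.3 -2.3  0.6 -4.   1.3  0.8  0.9 -1.1  0.2 -0.7  0.3  0.3 -0.6
  1.2  0.1 -3.1  1.  -1.5  0.6 -1.8 -1.7 -0.2 -1.   1.3]
```

View pics/ov3.png

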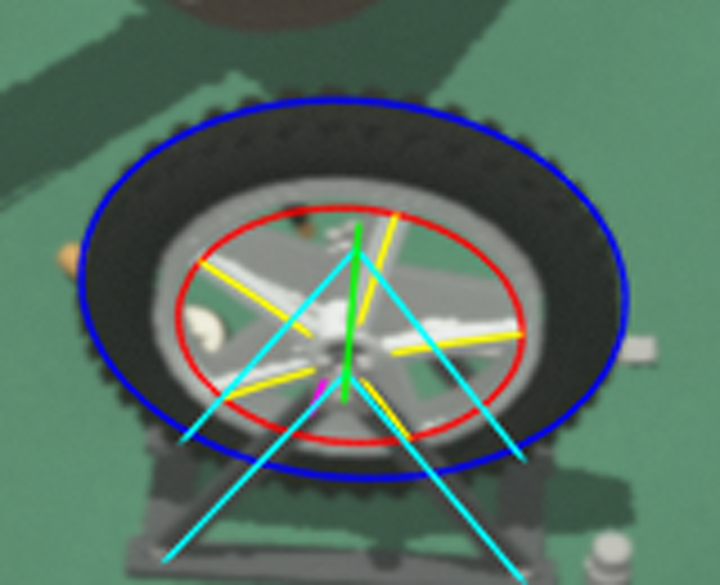

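View pics/ov4.png

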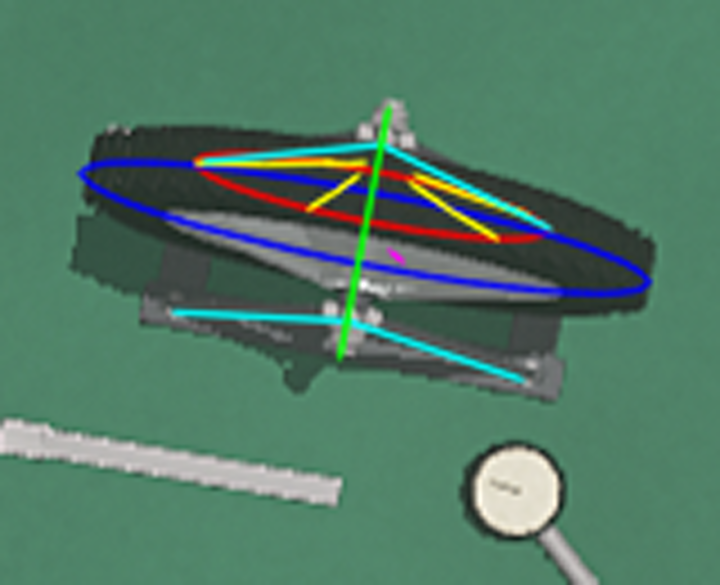

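Run:
```python
from h import *
pose=[.60788,-.00434,-.1723]; a=cv2.imread("pics/scene0.png"); big=cv2.resize(a[130:260,240:400],None,fx=4.5,fy=4.5,interpolation=cv2.INTER_CUBIC)
for k in range(5):
    ph=-.2436+(k+.5)*2*np.pi/5
    p=proj("scene",W(polar(np.array([.098,.065]),np.array([ph,ph]),0.),pose)); q=((p-[240,130]+.5)*4.5).astype(int)
    cv2.line(big,tuple(map(int,q[0])),tuple(map(int,q[1])),(255,0,255),1); print(k,p.round(1).tolist())
cv2.imwrite("pics/ov5.png",big)
```

```text
0 [[303.0, 171.5], [308.1, 180.8]]
1 [[280.0, 198.0], [292.6, 198.0]]
2 [[308.6, 221.6], [311.5, 214.0]]
3 [[348.7, 213.2], [338.5, 208.2]]
4 [[348.5, 182.0], [337.8, 187.6]]
```

View pics/ov5.png

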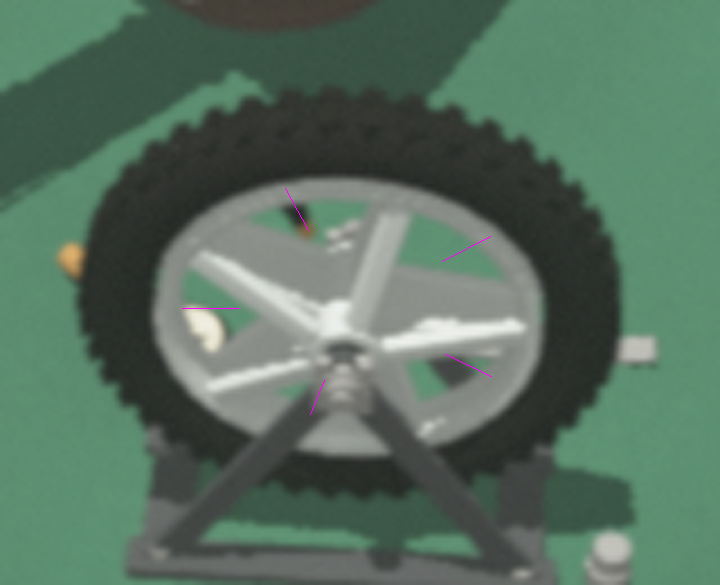

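The wheel is fitted at x=0.608, y=-0.004 with yaw -9.9°. The valve, with its brass tip, matches the top-right gap as seen from the robot, so the joint is about -2.76 rad and needs about +158°. My plan is to shut the fingers, push the spoke now at -14° past the top and down the right side, then do the same with the next one.

```bash
python3 -m inch '0 0 -0.01 0 0 0.1142 0;0 0 -0.01 0 0 0.1142 0;0 0 -0.01 0 0 0.1142 0;0 0 -0.01 0 0 0.1142 0;0 0 -0.01 0 0 0.1142 0;-0.0037 0.0396 -0.003 0 0 0 0;-0.0037 0.0396 -0.003 0 0 0 0;-0.0037 0.0396 -0.003 0 0 0 0;-0.0037 0.0396 -0.003 0 0 0 0;-0.0037 0.0396 -0.003 0 0 0 0;-0.0037 0.0396 -0.003 0 0 0 0;-0.0037 0.0396 -0.003 0 0 0 0;-0.0037 0.0396 -0.003 0 0 0 0;-0.0037 0.0396 -0.003 0 0 0 0;-0.0037 0.0396 -0.003 0 0 0 0;-0.0037 0.0396 -0.003 0 0 0 0;-0.0037 0.0396 -0.003 0 0 0 0;-0.0037 0.0396 -0.003 0 0 0 0;-0.0037 0.0396 -0.003 0 0 0 0' 20; python3 -c "
from plant import r
s=r.get_state();print(s['joints'],s['tcp_pos'],s['eef_rot'],s['time_s'])"
```

```text
time_s: 2.58
tcp_pos: [0.408, -0.0828, 0.3193]
eef_rot: [180.0, 0.1, 170.1]
contact_force: [1.6, -0.7, 0.6]
gripper_width: 0.0005
[ 1.59637762e+01 -8.07505865e+00 -2.01627156e+01  5.77811678e-03
 -7.78099584e+01 -1.15823381e+02] [ 0.40800559 -0.08281745  0.31933208] [1.79960487e+02 9.46216994e-02 1.70141578e+02] 2.5833
```

```bash
python3 -m inch '-0.0167 0.0314 -0.004 0 0 0 0;-0.0167 0.0314 -0.004 0 0 0 0;-0.0167 0.0314 -0.004 0 0 0 0;-0.0167 0.0314 -0.004 0 0 0 0;-0.0167 0.0314 -0.004 0 0 0 0;0 0 0 0 -0.109 0 0;0 0 0 0 -0.109 0 0;0 0 0 0 -0.109 0 0;0 0 0 0 -0.109 0 0;0 0 0 0 -0.109 0 0;0 0 0 0 -0.109 0 0;0 0 0 0 -0.109 0 0;0 0 0 0 -0.109 0 0;0 0 0 0 0 0 0'
cat >> h.py <<'E'
POSE=[.60788,-.00434,-.1723]
def S(): # tcp pose in stand frame + orientation
    from scipy.spatial.transform import Rotation as Ro
    s=r.get_state(); x,y,yaw=POSE; c,sn=np.cos(yaw),np.sin(yaw); p=np.array(s['tcp_pos'])
    Rz=np.array([[c,sn,0],[-sn,c,0],[0,0,1]])
    R=Rz@Ro.from_euler('xyz',s['eef_rot'],degrees=True).as_matrix()
    return s,Rz@(p-[x,y,0]),R
def shift(p,R,tgt): return R.T@(np.asarray(tgt)-p)
E
python3 -c "
from h import *
s,p,R=S();print(np.round(s['joints'],1),p.round(4),R.round(3),s['time_s'])
im=r.capture('scene');cv2.imwrite('pics/a1.png',im[:,:,::-1])"
```

```text
time_s: 3.75
tcp_pos: [0.5259, 0.015, 0.3734]
eef_rot: [179.9, 45.7, 173.0]
contact_force: [-0.1, -1.5, -0.5]
gripper_width: 0.0007
[  33.4  -23.2  -55.9   57.7  -33.1 -173.6] [-0.084   0.005   0.3734] [[-0.698 -0.052  0.714]
 [-0.036  0.999  0.038]
 [-0.715  0.001 -0.699]] 3.75
```

View pics/a1.png

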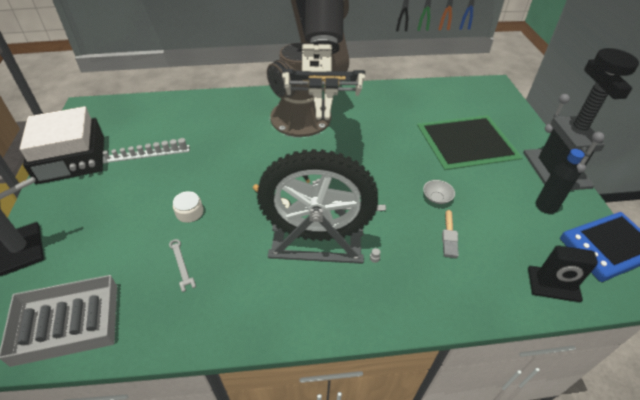

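The arm and closed fingers are in front of the wheel at about (322,100), and nothing has been disturbed. Joint 6 is at its limit, so I'll turn the tool half round.

```bash
python3 -m inch '0 0 0 0 0 -0.122 0;0 0 0 0 0 -0.122 0;0 0 0 0 0 -0.122 0;0 0 0 0 0 -0.122 0;0 0 0 0 0 -0.122 0;0 0 0 0 0 -0.122 0;0 0 0 0 0 -0.122 0;0 0 0 0 0 -0.122 0;0 0 0 0 0 -0.122 0;0 0 0 0 0 -0.122 0;0 0 0 0 0 -0.122 0;0 0 0 0 0 -0.122 0;0 0 0 0 0 -0.122 0;0 0 0 0 0 -0.122 0;0 0 0 0 0 -0.122 0;0 0 0 0 0 -0.122 0;0 0 0 0 0 -0.122 0;0 0 0 0 0 -0.122 0;0 0 0 0 0 -0.122 0;0 0 0 0 0 -0.122 0'; python3 -m inch '0 0 0 0 0 -0.122 0;0 0 0 0 0 -0.122 0;0 0 0 0 0 -0.122 0;0 0 0 0 0 -0.122 0;0 0 0 0 0 -0.122 0;0 0 0 0 0 -0.091 0'
python3 -c "
from h import *
s,p,R=S();print(np.round(s['joints'],1),p.round(4),R.round(3),s['time_s'])"
```

```text
time_s: 5.47
tcp_pos: [0.5282, 0.0191, 0.3729]
eef_rot: [-146.9, -33.0, -56.8]
contact_force: [0.2, 0.5, -0.6]
gripper_width: 0.0006
time_s: 5.97
tcp_pos: [0.5282, 0.0192, 0.373]
eef_rot: [179.8, -45.4, -6.5]
contact_force: [0.1, -0.5, -0.2]
gripper_width: 0.0004
[ 34.  -22.7 -55.5  57.2 -33.5   6.7] [-0.0825  0.0095  0.373 ] [[ 0.701  0.057  0.71 ]
 [ 0.042 -0.998  0.039]
 [ 0.712  0.002 -0.703]] 5.9667
```

```bash
python3 -m inch '0 0 0 0 0.05 0 0;-0.0164 -0.0092 0.019 0 0.05 0 0;-0.0164 -0.0092 0.019 0 0 0 0;-0.0164 -0.0092 0.019 0 0 0 0;-0.0164 -0.0092 0.019 0 0 0 0;0 0 0 0 0 0 0'
python3 -c "
from h import *
s,p,R=S();print(np.round(s['joints'],1),p.round(4),R.round(3),s['time_s'])
print(shift(p,R,[-.006,.05,.223]).round(4))"
```

```text
time_s: 6.47
tcp_pos: [0.5727, 0.0642, 0.3334]
eef_rot: [179.2, -46.1, -6.9]
contact_force: [0.7, 0.3, 0.3]
gripper_width: 0.0006
[ 25.5 -14.1 -58.1  78.5 -23.9 -11.3] [-0.0464  0.0615  0.3334] [[ 0.692  0.042  0.72 ]
 [ 0.036 -0.999  0.024]
 [ 0.721  0.009 -0.693]] 6.4667
[-0.052   0.0122  0.1054]
```

```bash
cat > kin.py <<'E'
import numpy as np
from scipy.spatial.transform import Rotation as Ro
from scipy.optimize import least_squares
D=[([-50.6436,20.5908,.6341,-.0196,-70.1375,-16.5078],[.2619,-.6216,.2256],[179.9044,-.0091,-157.158]),
([15.9638,-8.0751,-20.1627,.0058,-77.81,-115.8234],[.40801,-.08282,.31933],[179.960,.0946,170.1416]),
([33.4,-23.2,-55.9,57.7,-33.1,-173.6],[.5259,.0150,.3734],[179.9,45.7,173.]),
([34.,-22.7,-55.5,57.2,-33.5,6.7],[.5282,.0192,.3730],[179.8,-45.4,-6.5]),
([25.5,-14.1,-58.1,78.5,-23.9,-11.3],[.5727,.0642,.3334],[179.2,-46.1,-6.9])]
def E(ax,d): return Ro.from_euler(ax,d,degrees=True).as_matrix()
def fk(q,v,s4=1,s6=1):
    a,h,L2,L3,lat,e,wl,Lt,w5=v
    # frames: x forward, y left, z up
    R=E('z',q[0]); p=R@[a,lat,h]
    R=R@E('y',q[1]); p=p+R@[0,0,L2]
    R=R@E('y',-q[2]); p=p+R@[L3,0,e]
    R=R@E('x',s4*q[3]); 
    p=p+R@[0,wl,0]
    R=R@E('y',-q[4]); p=p+R@[Lt,0,w5]
    # tool: z along R x
    T=np.array([[0,0,1],[0,-1,0],[1,0,0]],float)  # tool x->up? columns: tool axes
    R6=R@T@E('z',s6*q[5]+90*0)
    return p,R6
if __name__=="__main__":
  for s4 in(1,-1):
    def res(v):
        e=[]
        for q,p,r in D: e+=list(fk(q,v,s4)[0]-p)
        e.append(1e-3*(v[0]))
        return e
    s=least_squares(res,[0,.19,.6,.47,-.1,0,-.09,.37,0],x_scale=.1); print(s4,s.x.round(4),np.abs(s.fun).max())
    for q,p,r in D:
        R=Ro.from_euler('xyz',r,degrees=True).as_matrix()
        for s6 in(1,-1):
            d=fk(q,s.x,s4,s6)[1].T@R; print(s6,Ro.from_matrix(d).as_rotvec(degrees=True).round(1),end=' ')
    print()
E
python3 kin.py
```

```text
1 [ 0.4814 -0.3654  0.4375 -0.2385 -0.2081  0.3077  0.0103  0.1289  0.1268] 0.06776766603410407
1 [  0.  -0. 123.] -1 [ 0. -0. 90.] 1 [  0.   -0.  -38.4] -1 [ 0.  0. 90.] 1 [ 39.3 -39.3 -26.4] -1 [ 43.2 -34.4 -14.6] 1 [-39.5  39.5 -25.8] -1 [-43.5  34.4 -13.4] 1 [-33.9  33.8 -39.8] -1 [-27.4  41.  -61.1] 
-1 [ 1.000e-04  1.995e-01  6.017e-01  4.630e-01 -5.000e-04 -3.000e-04
 -1.913e-01  3.786e-01  5.000e-04] 0.0005488662281943335
1 [ -0.  -0. 123.] -1 [-0. -0. 90.] 1 [ -0.    0.  -38.4] -1 [-0. -0. 90.] 1 [ 0.1  0.1 77.2] -1 [ 0.   0.1 90. ] 1 [-0.1  0.  76.6] -1 [-0.1  0.  90. ] 1 [-0.000e+00 -1.000e-01  1.126e+02] -1 [-0.  -0.1 90. ]
```

```bash
cat > ik.py <<'E'
from kin import *
V=[0,.1995,.6017,.4630,0,0,-.1915,.3786,0]
LO=np.array([-176.03,-82.01,-58.28,-173.87,-174.79,-173.66]);HI=np.array([176.03,121.73,71.71,95.51,-.11,173.66])
POSE=[.60788,-.00434,-.1723]
def FK(q):
    p,R=fk(q,V,-1,-1); return p,R@E('z',90)
def tgt(ps,tilt,head=0,flip=1,roll=0):
    """ps stand-frame; tilt deg below horizontal; head deg rel. stand +x (left +); flip=1: tool x fwd/up,y right"""
    x,y,yaw=POSE; Rz=E('z',np.degrees(yaw)); p=Rz@np.asarray(ps)+[x,y,0]
    t=np.radians(tilt); z=np.array([np.cos(t),0,-np.sin(t)]); yv=np.array([0,-1.,0])*flip; xv=np.cross(yv,z)
    return p, Rz@E('z',head)@np.c_[xv,yv,z]@E('z',roll)
def IK(p,R,q0):
    def f(q):
        a,B=FK(q); return np.r_[(a-p)*10,Ro.from_matrix(B.T@R).as_rotvec()*3]
    s=least_squares(f,np.clip(q0,LO+.01,HI-.01),bounds=(LO,HI),x_scale=50,max_nfev=80); return s.x,np.abs(s.fun).max()
E
cat > scan.py <<'E'
from ik import *
rng=np.random.default_rng(0)
pts={'pre':(-.075,.05,.28),'in':(-.006,.05,.223),'top':(-.006,0,.255),'right':(-.006,-.065,.19)}
for flip in(1,):
 for tilt in(10,25,35,45):
  for head in(-25,0,25):
   for n,ps in pts.items():
    sols=set()
    for i in range(14):
        q0=LO+(HI-LO)*rng.random(6); q0[1]=rng.uniform(-40,40); q0[2]=rng.uniform(-58,0)
        q,e=IK(*tgt(ps,tilt,head,flip),q0)
        if e<1e-3: sols.add(tuple(np.round(q).astype(int)))
    print(tilt,head,n,sorted(sols))
E
timeout 550 python3 scan.py
```

```text
10 -25 pre []
10 -25 in []
10 -25 top []
10 -25 right []
10 0 pre []
10 0 in []
10 0 top []
10 0 right []
10 25 pre [(np.int64(-36), np.int64(-2), np.int64(-48), np.int64(-113), np.int64(-56), np.int64(-131))]
10 25 in [(np.int64(-35), np.int64(17), np.int64(-47), np.int64(-123), np.int64(-64), np.int64(-112))]
10 25 top [(np.int64(-39), np.int64(10), np.int64(-42), np.int64(-113), np.int64(-60), np.int64(-126))]
10 25 right [(np.int64(-49), np.int64(24), np.int64(-41), np.int64(-110), np.int64(-70), np.int64(-114))]
25 -25 pre []
25 -25 in []
25 -25 top []
25 -25 right []
25 0 pre [(np.int64(-16), np.int64(-16), np.int64(-50), np.int64(-151), np.int64(-11), np.int64(-116))]
25 0 in [(np.int64(-18), np.int64(2), np.int64(-56), np.int64(-166), np.int64(-34), np.int64(-98))]
25 0 top [(np.int64(-21), np.int64(-6), np.int64(-44), np.int64(-141), np.int64(-17), np.int64(-123))]
25 0 right [(np.int64(-35), np.int64(4), np.int64(-49), np.int64(-136), np.int64(-34), np.int64(-117))]
25 25 pre []
25 25 in [(np.int64(-16), np.int64(1), np.int64(-34), np.int64(-101), np.int64(-29), np.int64(-1
[... 177 characters left out ...]
5), np.int64(-44), np.int64(-146))]
35 -25 pre []
35 -25 in []
35 -25 top []
35 -25 right []
35 0 pre []
35 0 in []
35 0 top []
35 0 right []
35 25 pre []
35 25 in []
35 25 top []
35 25 right []
45 -25 pre [(np.int64(46), np.int64(-5), np.int64(-55), np.int64(63), np.int64(-52), np.int64(-38))]
45 -25 in [(np.int64(31), np.int64(4), np.int64(-56), np.int64(82), np.int64(-41), np.int64(-46))]
45 -25 top [(np.int64(26), np.int64(-1), np.int64(-57), np.int64(80), np.int64(-39), np.int64(-39))]
45 -25 right []
45 0 pre []
45 0 in []
45 0 top []
45 0 right []
45 25 pre []
45 25 in []
45 25 top []
45 25 right [(np.int64(4), np.int64(-1), np.int64(-34), np.int64(-33), np.int64(-14), np.int64(131))]
```

The fitted kinematic model is good to 0.5 mm. It shows a much better wrist branch, with q4 around -120 and a tool tilt of about 20°. I'll look at that branch with the gripper rolled 90°, so its wide side is vertical and stays clear of the axle end.

```bash
cat > scan2.py <<'E'
from ik import *
pts={'pre':(-.10,.045,.27),'in':(-.006,.045,.223),'top':(-.006,0,.252),'right':(-.006,-.06,.187),'low':(-.006,-.055,.165),'pre2':(-.1,-.06,.19)}
for roll in(-90,90):
 for tilt in(15,20,25):
  for head in(0,5,10,15):
   print(roll,tilt,head)
   for n,ps in pts.items():
    best=None
    for q0 in([-18,2,-50,-150,-34,-98-roll],[-18,2,-50,-150,-34,-98+roll],[-35,15,-45,-115,-50,-115+roll]):
        q,e=IK(*tgt(ps,tilt,head,1,roll),q0)
        if best is None or e<best[1]: best=(q,e)
    print('  ',n,best[0].round().astype(int),'ok' if best[1]<1e-3 else 'NO %.3f'%best[1])
E
timeout 550 python3 scan2.py
```

```text
-90 15 0
   pre [ -24  -17  -58 -145  -28  -27] NO 0.101
   in [ -24    7  -58 -158  -49  -10] NO 0.140
   top [ -30    4  -58 -154  -49  -13] NO 0.009
   right [ -43   17  -58 -142  -62  -10] NO 0.067
   low [ -43   22  -58 -142  -65   -7] NO 0.124
   pre2 [ -48   -3  -58 -123  -48  -31] NO 0.209
-90 15 5
   pre [ -27  -14  -58 -139  -34  -29] NO 0.019
   in [ -27   10  -58 -152  -54  -11] NO 0.049
   top [ -32    3  -54 -142  -46  -21] ok
   right [ -45   20  -57 -136  -65  -10] ok
   low [ -45   26  -58 -138  -71   -4] NO 0.021
   pre2 [ -53    4  -58 -119  -57  -26] NO 0.126
-90 15 10
   pre [ -28  -14  -55 -129  -35  -38] ok
   in [ -30   11  -56 -144  -55  -14] ok
   top [ -33    2  -49 -131  -45  -29] ok
   right [ -46   18  -52 -128  -62  -16] ok
   low [ -47   25  -54 -131  -68   -9] ok
   pre2 [ -57   12  -58 -116  -64  -19] NO 0.035
-90 15 15
   pre [ -28  -13  -51 -119  -37  -45] ok
   in [ -31   10  -51 -134  -53  -21] ok
   top [ -34    2  -45 -122  -46  -36] ok
   right [ -46   17  -47 -120  -60  -22] ok
   low [ -47   23  -49 -123  -65  -15] ok
   pre2 [ -57   14  -56
[... 4709 characters left out ...]
 ok
   top [ -17   -6  -38 -122  -13  128] ok
   right [ -34    4  -46 -126  -34  145] ok
   low [ -37    9  -49 -132  -40  154] ok
   pre2 [ -37   -7  -51 -115  -32  134] ok
90 25 10
   pre [   0  -17  -41 -108    0  108] NO 0.057
   in [ -19   -1  -43 -131  -24  142] ok
   top [ -13   -6  -35 -107  -12  113] ok
   right [ -34    4  -42 -116  -34  137] ok
   low [ -36    9  -45 -122  -39  146] ok
   pre2 [ -37   -6  -49 -107  -35  129] ok
90 25 15
   pre [  5 -17 -40 -94   0  94] NO 0.083
   in [ -17   -1  -39 -118  -23  130] ok
   top [-13  -5 -34 -97 -16 105] ok
   right [ -33    5  -39 -108  -37  131] ok
   low [ -36    9  -41 -113  -40  140] ok
   pre2 [ -38   -5  -47 -101  -40  126] ok
```

```bash
cat > path.py <<'E'
from ik import *
from scipy.interpolate import PchipInterpolator
import sys
c=np.cos(POSE[2]);s=np.sin(POSE[2]);Rzt=np.array([[c,s,0],[-s,c,0],[0,0,1]])
q0=np.array([25.5,-14.1,-58.1,78.5,-23.9,-11.3])
qg,e=IK(*tgt((-.10,.045,.27),20,10,1,-90),[-16,-17,-47,-121,-18,-52]); print(qg.round(1),e)
vias=[[28,-24,-50,58,-45,-15],[10,-24,-40,0,-65,-30],[-12,-26,-45,-60,-55,-45],[-20,-22,-48,-105,-35,-52]]
Q=np.array([q0,*vias,qg]); 
if __name__=="__main__":
  f=PchipInterpolator(np.arange(len(Q)),Q)
  for t in np.arange(0,len(Q)-.99,.25):
    p,R=FK(f(t)); a=f(t); w=p-R[:,2]*.3786
    ps=Rzt@(p-[POSE[0],POSE[1],0]); print(round(t,2),a.round(),ps.round(3),'z',(Rzt@R[:,2]).round(2),'wrist',w.round(2))
E
python3 path.py
```

```text
[ -16.1  -17.2  -47.4 -121.1  -17.9  -52. ] 2.6134649999676185e-12
0.0 [ 26. -14. -58.  78. -24. -11.] [-0.046  0.062  0.334] z [ 0.72  0.02 -0.69] wrist [0.3 0.1 0.6]
0.25 [ 27. -18. -56.  76. -29. -12.] [-0.044  0.036  0.39 ] z [ 0.77 -0.01 -0.63] wrist [0.28 0.09 0.63]
0.5 [ 28. -21. -54.  72. -35. -12.] [-0.046 -0.007  0.431] z [ 0.8  -0.07 -0.6 ] wrist [0.27 0.07 0.66]
0.75 [ 28. -23. -52.  65. -40. -14.] [-0.054 -0.056  0.451] z [ 0.79 -0.13 -0.61] wrist [0.26 0.05 0.68]
1.0 [ 28. -24. -50.  58. -45. -15.] [-0.066 -0.101  0.447] z [ 0.74 -0.18 -0.65] wrist [0.26 0.02 0.69]
1.25 [ 26. -24. -47.  47. -51. -17.] [-0.091 -0.159  0.42 ] z [ 0.64 -0.25 -0.73] wrist [ 0.27 -0.01  0.7 ]
1.5 [ 21. -24. -44.  33. -58. -21.] [-0.148 -0.216  0.366] z [ 0.46 -0.25 -0.85] wrist [ 0.27 -0.07  0.69]
1.75 [ 16. -24. -41.  16. -63. -26.] [-0.225 -0.228  0.302] z [ 0.27 -0.14 -0.95] wrist [ 0.25 -0.12  0.66]
2.0 [ 10. -24. -40.   0. -65. -30.] [-0.29  -0.192  0.248] z [ 0.15  0.05 -0.99] wrist [ 0.23 -0.15  0.62]
2.25 [  4. -24. -41. -15. -64. -34.] [-0.335 -0.131  0.208] z [ 0.11  0.27 -0.96] wr
[... 520 characters left out ...]
2  0.62 -0.31] wrist [ 0.1  -0.04  0.39]
3.75 [-19. -23. -48. -97. -40. -51.] [-0.18   0.1    0.295] z [ 0.82  0.51 -0.24] wrist [ 0.11 -0.01  0.39]
4.0 [ -20.  -22.  -48. -105.  -35.  -52.] [-0.147  0.083  0.303] z [ 0.89  0.4  -0.23] wrist [0.12 0.01 0.39]
4.25 [ -20.  -21.  -48. -111.  -30.  -52.] [-0.126  0.068  0.303] z [ 0.92  0.32 -0.23] wrist [0.13 0.02 0.39]
4.5 [ -19.  -20.  -48. -116.  -26.  -52.] [-0.11   0.055  0.298] z [ 0.93  0.25 -0.26] wrist [0.14 0.04 0.4 ]
4.75 [ -18.  -18.  -48. -119.  -22.  -52.] [-0.102  0.047  0.287] z [ 0.94  0.19 -0.29] wrist [0.15 0.05 0.4 ]
5.0 [ -16.  -17.  -47. -121.  -18.  -52.] [-0.1    0.045  0.27 ] z [ 0.93  0.16 -0.34] wrist [0.16 0.06 0.4 ]
```

```bash
cat > seg.py <<'E'
from path import *
def rows_to(p0,R0,p1,R1,n):
    rv=Ro.from_matrix(R0.T@R1).as_rotvec()/n; A=np.zeros((3,3)); B=np.eye(3); d=Ro.from_rotvec(rv).as_matrix()
    for i in range(n): A+=B; B=B@d
    return np.linalg.solve(A,R0.T@(p1-p0)),rv
def apply(p,R,t,rv,n):
    for i in range(n): p=p+R@t; R=R@Ro.from_rotvec(rv).as_matrix()
    return p,R
def plan(p,R,q,targets):
    for tp,tR,lab in targets:
        for n in range(1,40):
            t,rv=rows_to(p,R,tp,tR,n)
            if np.linalg.norm(t)<.040 and np.linalg.norm(rv)<.122: break
        # joint rates
        while True:
            t,rv=rows_to(p,R,tp,tR,n); t=t.round(4); rv=rv.round(4); pp,RR,qq=p,R,q; m=0;er=0
            for i in range(n):
                pp=pp+RR@t; RR=RR@Ro.from_rotvec(rv).as_matrix(); qn,e=IK(pp,RR,qq); er=max(er,e)
                m=max(m,(np.abs(qn-qq)/np.array([7.5,7.5,9.8,10.2,10.2,10.2])).max()); qq=qn
            if m<=1 or n>30: break
            n+=1
        print(lab,n,'x',' '.join('%g'%a for a in np.r_[t,rv]),'err %.4f rate %.2f'%(er,m),qq.round())
        p,R,q=pp,RR,qq
    return p,R,q
E
python3 - <<'E'
from seg import *
from plant import r
s=r.get_state(); q=np.array(s['joints']); p,R=FK(q)
Q[0]=q; f=PchipInterpolator(np.arange(len(Q)),Q)
T=[]
for t in (.5,1,1.5,2,2.5,3,3.5,4,5):
    a,B=FK(f(t)); T.append((a,B,t))
plan(p,R,q,T)
E
```

```text
[ -16.1  -17.2  -47.4 -121.1  -17.9  -52. ] 2.6134649999676185e-12
0.5 3 x 0.0251 0.0223 -0.0213 -0.0285 0.0416 0.0612 err 0.0000 rate 0.35 [ 28. -21. -54.  72. -35. -12.]
1 3 x 0.0079 0.0311 -0.0049 -0.0445 -0.0112 0.1005 err 0.0000 rate 0.51 [ 28. -24. -50.  58. -45. -15.]
1.5 6 x -0.0028 0.0268 0.0058 -0.049 -0.0343 0.0889 err 0.0000 rate 0.45 [ 22. -24. -44.  33. -58. -21.]
2 7 x -0.0096 0.0238 0.0094 -0.0429 -0.0517 0.09 err 0.0000 rate 0.47 [ 10. -24. -40.  -0. -65. -30.]
2.5 7 x -0.011 0.0167 0.0117 -0.0247 -0.0603 0.0841 err 0.0000 rate 0.44 [ -2. -25. -42. -31. -62. -38.]
3 6 x -0.0147 0.0125 0.0107 -0.0186 -0.0736 0.0888 err 0.0000 rate 0.48 [-12. -26. -45. -60. -55. -45.]
3.5 5 x -0.0191 0.01 0.0112 -0.0163 -0.0774 0.0914 err 0.0000 rate 0.53 [-18. -25. -47. -86. -46. -50.]
4 4 x -0.0192 0.0035 0.01 0.001 -0.0735 0.0864 err 0.0000 rate 0.50 [ -20.  -22.  -48. -105.  -35.  -52.]
5 4 x -0.0121 -0.0072 0.0101 0.036 -0.0578 0.0658 err 0.0000 rate 0.54 [ -16.  -17.  -47. -121.  -18.  -52.]
```

```bash
python3 -m inch '0.0251 0.0223 -0.0213 -0.0285 0.0416 0.0612 0;0.0251 0.0223 -0.0213 -0.0285 0.0416 0.0612 0;0.0251 0.0223 -0.0213 -0.0285 0.0416 0.0612 0;0.0079 0.0311 -0.0049 -0.0445 -0.0112 0.1005 0;0.0079 0.0311 -0.0049 -0.0445 -0.0112 0.1005 0;0.0079 0.0311 -0.0049 -0.0445 -0.0112 0.1005 0;-0.0028 0.0268 0.0058 -0.049 -0.0343 0.0889 0;-0.0028 0.0268 0.0058 -0.049 -0.0343 0.0889 0;-0.0028 0.0268 0.0058 -0.049 -0.0343 0.0889 0;-0.0028 0.0268 0.0058 -0.049 -0.0343 0.0889 0;-0.0028 0.0268 0.0058 -0.049 -0.0343 0.0889 0;-0.0028 0.0268 0.0058 -0.049 -0.0343 0.0889 0'; python3 -m inch '-0.0096 0.0238 0.0094 -0.0429 -0.0517 0.09 0;-0.0096 0.0238 0.0094 -0.0429 -0.0517 0.09 0;-0.0096 0.0238 0.0094 -0.0429 -0.0517 0.09 0;-0.0096 0.0238 0.0094 -0.0429 -0.0517 0.09 0;-0.0096 0.0238 0.0094 -0.0429 -0.0517 0.09 0;-0.0096 0.0238 0.0094 -0.0429 -0.0517 0.09 0;-0.0096 0.0238 0.0094 -0.0429 -0.0517 0.09 0'
cat > left.py <<'E'
from seg import *
from plant import r
s=r.get_state(); q=np.array(s['joints']); p,R=FK(q); print(s['time_s'],q.round(1),np.linalg.norm(p-s['tcp_pos']).round(4))
f=PchipInterpolator(np.arange(len(Q)),Q)
T=[(*FK(f(t)),t) for t in (2.5,3,3.5,4,5)]
plan(p,R,q,T)
E
python3 left.py
```

```text
time_s: 7.47
tcp_pos: [0.4222, -0.1916, 0.3667]
eef_rot: [-159.7, -24.6, -79.9]
contact_force: [1.5, -1.6, 0.8]
gripper_width: 0.0001
time_s: 8.05
tcp_pos: [0.2874, -0.1424, 0.2475]
eef_rot: [-172.2, 4.9, -109.8]
contact_force: [0.1, -0.7, -0.1]
gripper_width: 0.0005
[ -16.1  -17.2  -47.4 -121.1  -17.9  -52. ] 2.6134649999676185e-12
8.05 [  9.8 -24.3 -39.9  -0.5 -65.2 -29.8] 0.0007
2.5 7 x -0.011 0.0164 0.0118 -0.0244 -0.0593 0.0837 err 0.0000 rate 0.43 [ -2. -25. -42. -31. -62. -38.]
3 6 x -0.0147 0.0124 0.0107 -0.0186 -0.0736 0.0888 err 0.0000 rate 0.48 [-12. -26. -45. -60. -55. -45.]
3.5 5 x -0.019 0.01 0.0112 -0.0163 -0.0774 0.0914 err 0.0000 rate 0.53 [-17. -25. -47. -86. -46. -50.]
4 4 x -0.0194 0.0035 0.01 0.001 -0.0734 0.0864 err 0.0000 rate 0.49 [ -20.  -22.  -48. -105.  -35.  -52.]
5 4 x -0.0121 -0.0072 0.0101 0.036 -0.0578 0.0658 err 0.0000 rate 0.54 [ -16.  -17.  -47. -121.  -18.  -52.]
```

```bash
python3 -m inch '-0.011 0.0164 0.0118 -0.0244 -0.0593 0.0837 0;-0.011 0.0164 0.0118 -0.0244 -0.0593 0.0837 0;-0.011 0.0164 0.0118 -0.0244 -0.0593 0.0837 0;-0.011 0.0164 0.0118 -0.0244 -0.0593 0.0837 0;-0.011 0.0164 0.0118 -0.0244 -0.0593 0.0837 0;-0.011 0.0164 0.0118 -0.0244 -0.0593 0.0837 0;-0.011 0.0164 0.0118 -0.0244 -0.0593 0.0837 0;-0.0147 0.0124 0.0107 -0.0186 -0.0736 0.0888 0;-0.0147 0.0124 0.0107 -0.0186 -0.0736 0.0888 0;-0.0147 0.0124 0.0107 -0.0186 -0.0736 0.0888 0;-0.0147 0.0124 0.0107 -0.0186 -0.0736 0.0888 0;-0.0147 0.0124 0.0107 -0.0186 -0.0736 0.0888 0;-0.0147 0.0124 0.0107 -0.0186 -0.0736 0.0888 0'; python3 -m inch '-0.019 0.01 0.0112 -0.0163 -0.0774 0.0914 0;-0.019 0.01 0.0112 -0.0163 -0.0774 0.0914 0;-0.019 0.01 0.0112 -0.0163 -0.0774 0.0914 0;-0.019 0.01 0.0112 -0.0163 -0.0774 0.0914 0;-0.019 0.01 0.0112 -0.0163 -0.0774 0.0914 0;-0.0194 0.0035 0.01 0.001 -0.0734 0.0864 0;-0.0194 0.0035 0.01 0.001 -0.0734 0.0864 0;-0.0194 0.0035 0.01 0.001 -0.0734 0.0864 0;-0.0194 0.0035 0.01 0.001 -0.0734 0.0864 0;-0.0121 -0.0072 0.0101 0.036 -0.0578 0.0658 0;-0.0121 -0.0072 0.0101 0.036 -0.0578 0.0658 0;-0.0121 -0.0072 0.0101 0.036 -0.0578 0.0658 0;-0.0121 -0.0072 0.0101 0.036 -0.0578 0.0658 0;0 0 0 0 0 0 0'
cat > st.py <<'E'
from h import *
import sys
s,p,R=S();print(s['time_s'],np.round(s['joints'],1),'stand p',p.round(4),'F',np.round(s['contact_force'],1));print(R.round(3))
if len(sys.argv)>1:
    n=sys.argv[1]
    for c in("scene","top"):
        im=r.capture(c)[:,:,::-1].copy(); cv2.imwrite(f'pics/{n}_{c}_raw.png',im); cv2.imwrite(f'pics/{n}_{c}.png',cv2.resize(im[110:270,230:410],None,fx=3.6,fy=3.6,interpolation=cv2.INTER_CUBIC))
E
python3 st.py b1
```

```text
time_s: 9.13
tcp_pos: [0.3066, 0.1113, 0.2154]
eef_rot: [134.8, 35.8, 168.1]
contact_force: [-0.1, -0.2, -1.2]
gripper_width: 0.0008
time_s: 10.3
tcp_pos: [0.5201, 0.0558, 0.2702]
eef_rot: [109.9, 0.1, 90.1]
contact_force: [0.1, 0.2, 0.4]
gripper_width: 0.0002
10.3 [ -16.4  -16.9  -47.2 -121.2  -18.1  -51.6] stand p [-0.0968  0.0442  0.2702] F [0.1 0.2 0.4]
[[-0.173  0.335  0.926]
 [ 0.985  0.061  0.162]
 [-0.002  0.94  -0.34 ]]
```

View pics/b1_top.png

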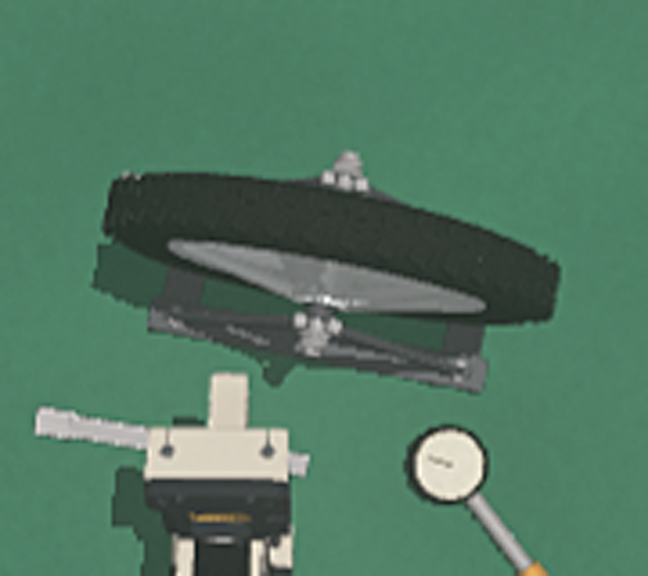

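View pics/b1_scene.png

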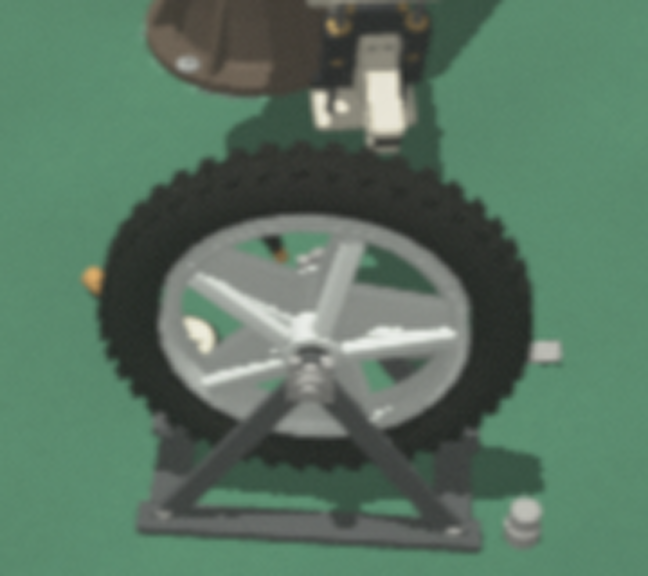

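The gripper is now aligned in front of the wheel with nothing disturbed: fingers at about (385,130) in the zoomed scene view, and the wheel still in its starting position. Next is the insertion, then the first arc.

```bash
cat > go.py <<'E'
from seg import *
from plant import r
def cur():
    s=r.get_state(); q=np.array(s['joints']); R=Ro.from_euler('xyz',s['eef_rot'],degrees=True).as_matrix(); return np.array(s['tcp_pos']),R,q
Rz=Rzt.T
def wp(ps): return Rz@np.asarray(ps)+[POSE[0],POSE[1],0]
def arc(phi,rad=.062,x=-.008): ph=np.radians(phi); return wp([x,-rad*np.sin(ph),.187+rad*np.cos(ph)])
def chords(p,R,pts,per):
    for lab,t in pts:
        d=R.T@(t-p); n=int(np.ceil(np.linalg.norm(d)/per)); d=(d/n).round(4); print(lab,n,'x','%g %g %g'%tuple(d)); p=p+R@d*n
    return p
E
python3 - <<'E'
from go import *
p,R,q=cur()
a=wp([-.008-.05*.926,.046-.05*.162+.0,.231+.05*.34])
p=chords(p,R,[('pre',a)],.02)
p=chords(p,R,[('in',wp([-.008,.046,.231]))],.012)
p=chords(p,R,[(f,arc(f)) for f in (-30,-16,-2,12,25,38,50)],.0055)
E
```

```text
[ -16.1  -17.2  -47.4 -121.1  -17.9  -52. ] 2.6134649999676185e-12
pre 3 x -0.0047 -0.0022 0.0157
in 5 x -0.0001 -0 0.01
-30 4 x -0.0036 0.002 -0.0014
-16 3 x -0.0046 0.0016 -0.0015
-2 3 x -0.0049 0.0004 -0.0011
12 3 x -0.005 -0.0008 -0.0007
25 3 x -0.0043 -0.0017 -0.0002
38 3 x -0.0039 -0.0025 0.0002
50 3 x -0.0031 -0.0031 0.0005
```

```bash
python3 -m inch '-0.0047 -0.0022 0.0157 0 0 0 0;-0.0047 -0.0022 0.0157 0 0 0 0;-0.0047 -0.0022 0.0157 0 0 0 0;0 0 0.01 0 0 0 0;0 0 0.01 0 0 0 0;0 0 0.01 0 0 0 0;0 0 0.01 0 0 0 0;0 0 0.01 0 0 0 0;0 0 0 0 0 0 0'; python3 st.py b2
```

```text
time_s: 11.15
tcp_pos: [0.6084, 0.0413, 0.2303]
eef_rot: [109.8, 0.4, 90.3]
contact_force: [-0.3, -0.2, -0.9]
gripper_width: 0.0007
11.15 [ -25.1    2.1  -49.3 -138.4  -37.2  -25.8] stand p [-0.0074  0.0451  0.2303] F [-0.3 -0.2 -0.9]
[[-0.177  0.332  0.926]
 [ 0.984  0.066  0.165]
 [-0.006  0.941 -0.339]]
```

View pics/b2_scene.png

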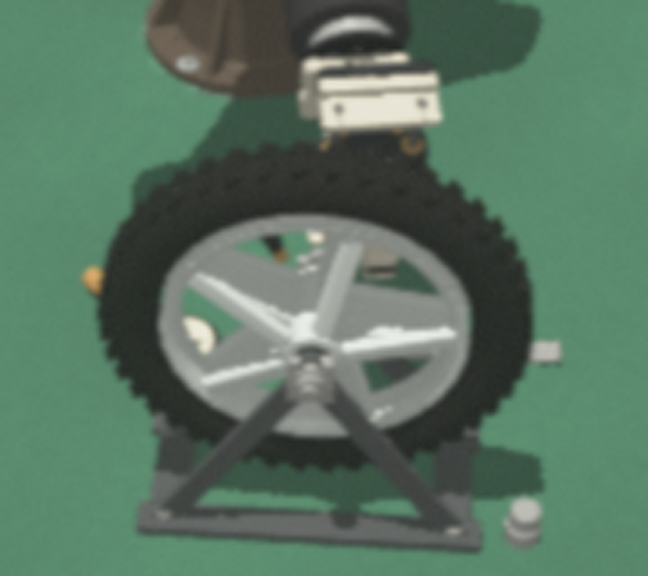

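View pics/b2_top.png

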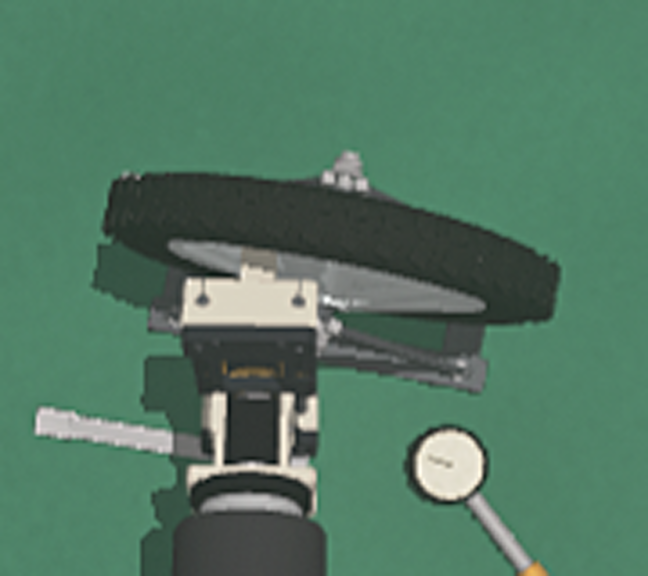

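The fingers are inside the gap at (378,262), beside the spoke at (340,275), with no contact force. Starting the first stroke.

```bash
python3 -m inch '-0.0036 0.002 -0.0014 0 0 0 0;-0.0036 0.002 -0.0014 0 0 0 0;-0.0036 0.002 -0.0014 0 0 0 0;-0.0036 0.002 -0.0014 0 0 0 0;-0.0046 0.0016 -0.0015 0 0 0 0;-0.0046 0.0016 -0.0015 0 0 0 0;-0.0046 0.0016 -0.0015 0 0 0 0;-0.0049 0.0004 -0.0011 0 0 0 0;-0.0049 0.0004 -0.0011 0 0 0 0;-0.0049 0.0004 -0.0011 0 0 0 0'; python3 st.py b3
```

```text
time_s: 12.08
tcp_pos: [0.5988, -0.0013, 0.2485]
eef_rot: [109.8, 0.4, 90.3]
contact_force: [1.1, 5.3, -1.8]
gripper_width: 0.0008
12.0833 [ -26.8   -2.8  -43.5 -124.1  -31.1  -41.4] stand p [-0.0094  0.0014  0.2485] F [ 1.1  5.3 -1.8]
[[-0.177  0.333  0.926]
 [ 0.984  0.066  0.164]
 [-0.007  0.941 -0.339]]
```

View pics/b3_scene.png

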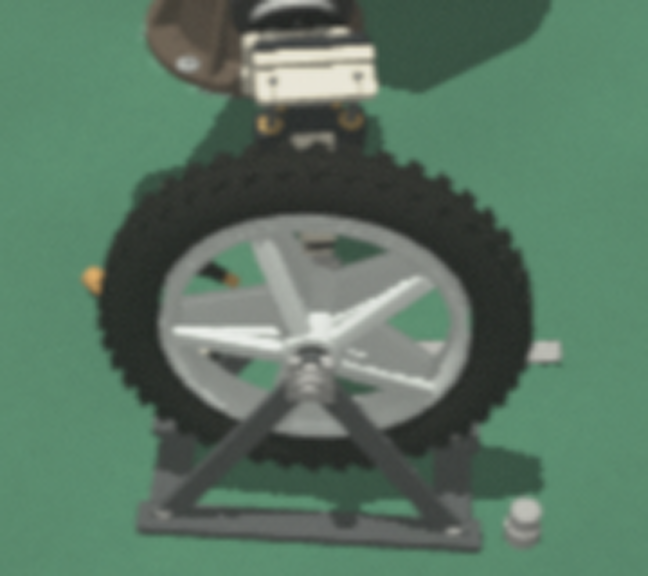

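The wheel is turning: the pushed spoke is now at (285,270), the valve at (225,275), and the force is 5 N. Continuing.

```bash
python3 -m inch '-0.005 -0.0008 -0.0007 0 0 0 0;-0.005 -0.0008 -0.0007 0 0 0 0;-0.005 -0.0008 -0.0007 0 0 0 0;-0.0043 -0.0017 -0.0002 0 0 0 0;-0.0043 -0.0017 -0.0002 0 0 0 0;-0.0043 -0.0017 -0.0002 0 0 0 0;-0.0039 -0.0025 0.0002 0 0 0 0;-0.0039 -0.0025 0.0002 0 0 0 0;-0.0039 -0.0025 0.0002 0 0 0 0;-0.0031 -0.0031 0.0005 0 0 0 0;-0.0031 -0.0031 0.0005 0 0 0 0;-0.0031 -0.0031 0.0005 0 0 0 0;0 0 0 0 0 0 0'; python3 st.py b4
```

```text
time_s: 13.27
tcp_pos: [0.5905, -0.0519, 0.2244]
eef_rot: [110.0, 0.3, 90.2]
contact_force: [0.6, -0.8, 0.4]
gripper_width: 0.0004
13.2667 [ -35.2    1.3  -43.8 -119.   -38.3  -40.8] stand p [-0.009  -0.0498  0.2244] F [ 0.6 -0.8  0.4]
[[-0.174  0.336  0.926]
 [ 0.985  0.065  0.162]
 [-0.006  0.94  -0.342]]
```

View pics/b4_scene.png

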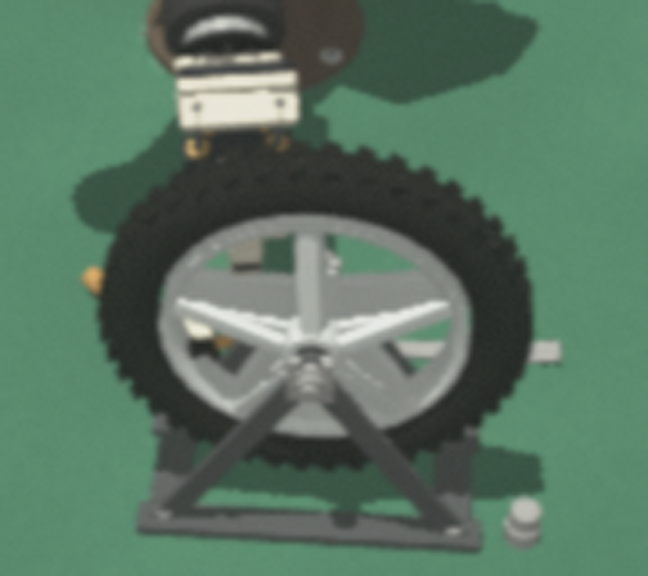

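The wheel has turned about 86°. One spoke now stands upright at (308,265) and the valve is at the robot's right, below centre, so about 72° is left. I'll retract and move to the next spoke.

Run:
```python
from go import *
p,R,q=cur(); z=R[:,2]
p=chords(p,R,[('out',p-z*.06)],.02)
e=arc(-34)
p=chords(p,R,[('over',e-z*.055)],.025)
p=chords(p,R,[('in',e)],.012)
p=chords(p,R,[(f,arc(f)) for f in (-22,-11,0,12,24)],.0045)
```

```text
[ -16.1  -17.2  -47.4 -121.1  -17.9  -52. ] 2.6134649999676185e-12
out 4 x -0 -0 -0.015
over 4 x 0.0207 0.0046 0.0037
in 5 x -0 0 0.011
-22 3 x -0.0038 0.0017 -0.0013
-11 3 x -0.0037 0.0008 -0.001
0 3 x -0.0039 0.0001 -0.0008
12 3 x -0.0042 -0.0007 -0.0005
24 3 x -0.0041 -0.0015 -0.0002
```

```bash
python3 -m inch '0 0 -0.015 0 0 0 0;0 0 -0.015 0 0 0 0;0 0 -0.015 0 0 0 0;0 0 -0.015 0 0 0 0;0.0207 0.0046 0.0037 0 0 0 0;0.0207 0.0046 0.0037 0 0 0 0;0.0207 0.0046 0.0037 0 0 0 0;0.0207 0.0046 0.0037 0 0 0 0;0 0 0 0 0 0 0;0 0 0.011 0 0 0 0;0 0 0.011 0 0 0 0;0 0 0.011 0 0 0 0;0 0 0.011 0 0 0 0;0 0 0.011 0 0 0 0;0 0 0 0 0 0 0'; python3 st.py b5
```

```text
time_s: 14.62
tcp_pos: [0.607, 0.0313, 0.2379]
eef_rot: [110.0, 0.3, 90.2]
contact_force: [-0.0, -0.9, -0.6]
gripper_width: 0.0006
14.6167 [ -25.     0.   -47.2 -134.5  -34.   -30.7] stand p [-0.007   0.035   0.2379] F [-0.  -0.9 -0.6]
[[-0.174  0.336  0.925]
 [ 0.985  0.065  0.162]
 [-0.005  0.94  -0.342]]
```

View pics/b5_scene.png

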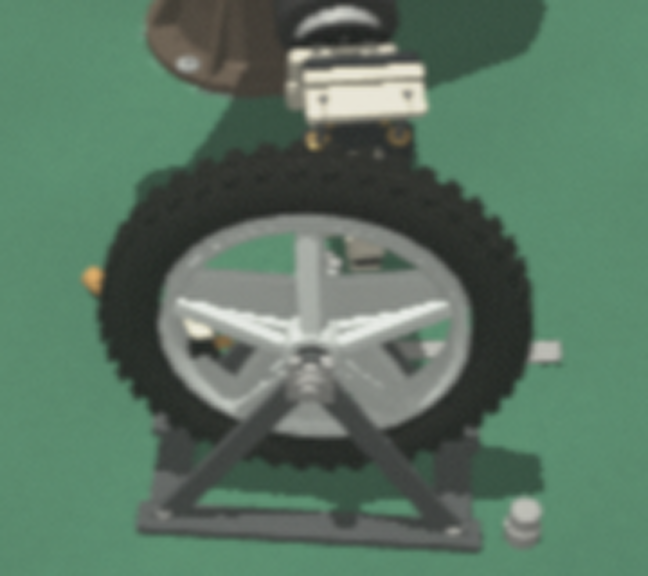

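The fingers sit in the next gap at (360,255), clear of the upright spoke. Starting the second stroke, which will stop short of the target.

```bash
python3 -m inch '-0.0038 0.0017 -0.0013 0 0 0 0;-0.0038 0.0017 -0.0013 0 0 0 0;-0.0038 0.0017 -0.0013 0 0 0 0;-0.0037 0.0008 -0.001 0 0 0 0;-0.0037 0.0008 -0.001 0 0 0 0;-0.0037 0.0008 -0.001 0 0 0 0;-0.0039 0.0001 -0.0008 0 0 0 0;-0.0039 0.0001 -0.0008 0 0 0 0;-0.0039 0.0001 -0.0008 0 0 0 0;-0.0042 -0.0007 -0.0005 0 0 0 0;-0.0042 -0.0007 -0.0005 0 0 0 0;-0.0042 -0.0007 -0.0005 0 0 0 0;-0.0041 -0.0015 -0.0002 0 0 0 0;-0.0041 -0.0015 -0.0002 0 0 0 0;-0.0041 -0.0015 -0.0002 0 0 0 0;0 0 0 0 0 0 0'; python3 st.py b6;python3 - <<'E'
from go import *
p,R,q=cur()
p=chords(p,R,[(f,arc(f)) for f in (34,42,50)],.0035)
E
```

```text
time_s: 16.05
tcp_pos: [0.596, -0.0284, 0.2442]
eef_rot: [109.9, 0.4, 90.2]
contact_force: [0.4, 0.2, -0.1]
gripper_width: 0.0006
16.05 [ -29.8   -2.2  -42.5 -119.7  -32.6  -44.4] stand p [-0.0076 -0.0257  0.2442] F [ 0.4  0.2 -0.1]
[[-0.174  0.335  0.926]
 [ 0.985  0.066  0.161]
 [-0.007  0.94  -0.341]]
[ -16.1  -17.2  -47.4 -121.1  -17.9  -52. ] 2.6134649999676185e-12
34 4 x -0.0023 -0.0016 0.0001
42 3 x -0.0022 -0.0018 0.0002
50 3 x -0.0019 -0.0021 0.0004
```

View pics/b6_scene.png

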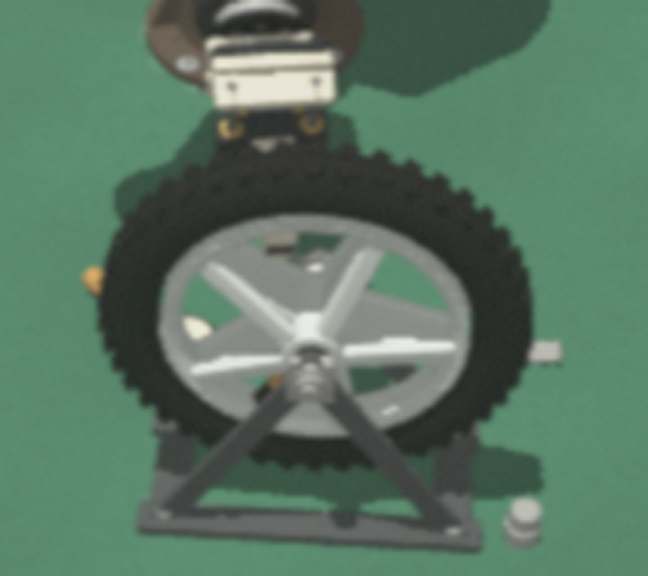

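```bash
cat > ang.py <<'E'
from h import *
import sys
def samples(th,side,ks=range(5),w=.008,rs=np.linspace(.045,.092,16)):
    out=[]
    xs=np.interp(rs,[.021,.06,.097],[.034,.026,.019])
    for k in ks:
        a=th+k*2*np.pi/5
        y=-rs*np.sin(a)-side*w*np.cos(a); z=.187+rs*np.cos(a)-side*w*np.sin(a)
        out.append(np.c_[xs,y,z])
    return out
def score(g,th,pose=POSE,w=.008):
    gx,gy=g; tot=[]
    for side in(-1,1):
        for L in samples(th,side,w=w):
            P=proj("scene",W(L,pose)); t=np.gradient(P,axis=0); n=np.c_[-t[:,1],t[:,0]]; n/=np.linalg.norm(n,axis=1)[:,None]
            s=lambda G:cv2.remap(G,P[:,0].astype(np.float32)[None],P[:,1].astype(np.float32)[None],cv2.INTER_LINEAR)[0]
            d=s(gx)*n[:,0]+s(gy)*n[:,1]; tot.append(abs(d.mean()))
    return np.array(tot)
def grads(f):
    a=cv2.GaussianBlur(cv2.cvtColor(cv2.imread(f),cv2.COLOR_BGR2GRAY).astype(np.float32),(0,0),.7)
    return cv2.Sobel(a,cv2.CV_32F,1,0,scale=1/8),cv2.Sobel(a,cv2.CV_32F,0,1,scale=1/8)
def best(f,pose=POSE):
    g=grads(f); T=np.radians(np.arange(-36,36,.25)); sc=np.array([np.minimum(score(g,t,pose),25).sum() for t in T]); i=sc.argsort()[::-1][:1][0]
    loc=[j for j in range(1,len(T)-1) if sc[j]>sc[j-1] and sc[j]>sc[j+1]]; loc.sort(key=lambda j:-sc[j])
    return [(round(np.degrees(T[j]),2),round(float(sc[j]),1)) for j in loc[:4]]
def draw(f,th,out,pose=POSE):
    im=cv2.imread(f); c=(230,110); k=5; big=cv2.resize(im[130:250,252:372],None,fx=k,fy=k,interpolation=cv2.INTER_CUBIC)
    for side in(-1,1):
        for L in samples(th,side): cv2.polylines(big,[np.round(((proj("scene",W(L,pose))-[252,130]+.5)*k)).astype(int).reshape(-1,1,2)],False,(0,0,255),1)
    P=proj("scene",W(polar(np.array([.098,.065]),np.array([th+np.pi]*2),0.),pose)); cv2.polylines(big,[np.round((P-[252,130]+.5)*k).astype(int).reshape(-1,1,2)],False,(255,0,255),1)
    cv2.imwrite(out,big)
if __name__=="__main__":
    for f in sys.argv[1:]: print(f,best(f))
E
python3 ang.py pics/scene0.png pics/b1_scene_raw.png pics/b3_scene_raw.png pics/b4_scene_raw.png pics/b5_scene_raw.png pics/b6_scene_raw.png
```

```text
pics/scene0.png [(np.float64(-20.75), 131.3), (np.float64(-11.5), 106.3), (np.float64(-15.5), 92.9), (np.float64(0.5), 74.9)]Traceback (most recent call last):
  File "ang.py", line 33, in <module>
    for f in sys.argv[1:]: print(f,best(f))
                                   ~~~~^^^
  File "ang.py", line 23, in best
    g=grads(f); T=np.radians(np.arange(-36,36,.25)); sc=np.array([np.minimum(score(g,t,pose),25).sum() for t in T]); i=sc.argsort()[::-1][:1][0]
                                                                             ~~~~~^^^^^^^^^^
  File "ang.py", line 15, in score
    P=proj("scene",W(L,pose)); t=np.gradient(P,axis=0); n=np.c_[-t[:,1],t[:,0]]; n/=np.linalg.norm(n,axis=1)[:,None]
  File "h.py", line 4, in proj
    p=r.camera_params(n); f=200/np.tan(np.radians(p["vfov"]/2))
ValueError: time passes only in moves, steps and waits
```

```bash
sed -i 's/p=r.camera_params(n); f=200/p=CP(n); f=200/' h.py; sed -i 's/^def proj/import functools\n@functools.lru_cache\ndef CP(n): return r.camera_params(n)\ndef proj/' h.py
python3 ang.py pics/scene0.png pics/b1_scene_raw.png pics/b3_scene_raw.png pics/b4_scene_raw.png pics/b5_scene_raw.png pics/b6_scene_raw.png
python3 -c "
from ang import *
for n,t in(('scene0',-14),('b5_scene_raw',0),('b6_scene_raw',-24)): draw(f'pics/{n}.png',np.radians(t),f'pics/dr_{n}.png')"
```

```text
pics/scene0.png [(np.float64(-20.75), 131.3), (np.float64(-11.5), 106.3), (np.float64(-15.5), 92.9), (np.float64(0.5), 74.9)]
pics/b1_scene_raw.png [(np.float64(-20.25), 129.9), (np.float64(-11.75), 110.6), (np.float64(-15.25), 99.6), (np.float64(0.75), 73.3)]
pics/b3_scene_raw.png [(np.float64(25.25), 121.2), (np.float64(16.5), 107.6), (np.float64(-34.0), 70.4), (np.float64(-17.25), 54.0)]
pics/b4_scene_raw.png [(np.float64(-3.25), 105.1), (np.float64(12.0), 103.0), (np.float64(9.75), 102.7), (np.float64(-0.75), 100.8)]
pics/b5_scene_raw.png [(np.float64(-2.0), 108.1), (np.float64(-1.25), 107.8), (np.float64(10.5), 103.9), (np.float64(27.25), 71.8)]
pics/b6_scene_raw.png [(np.float64(-18.25), 126.8), (np.float64(-29.5), 117.9), (np.float64(-22.5), 98.9), (np.float64(28.25), 58.1)]
```

View pics/dr_scene0.png

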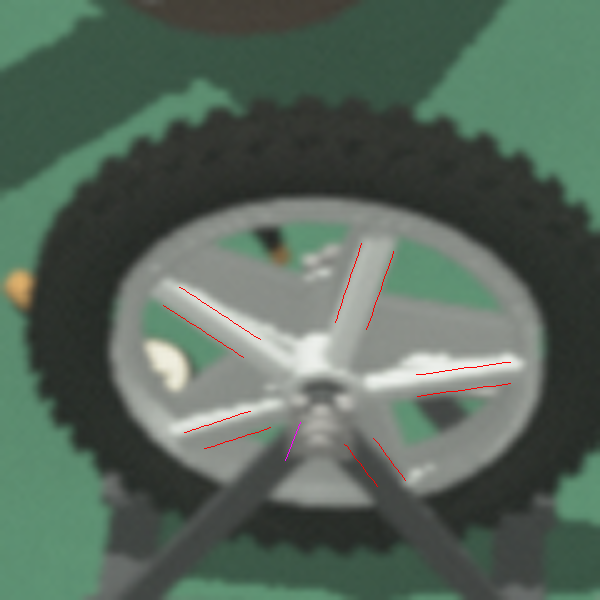

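View pics/dr_b5_scene_raw.png

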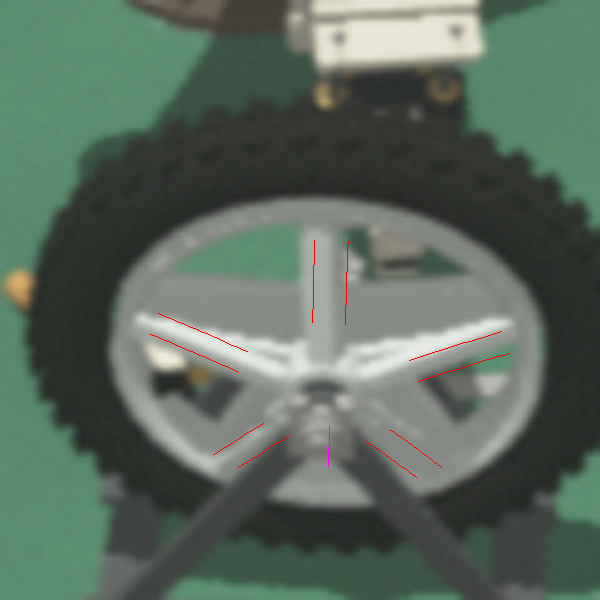

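View pics/dr_b6_scene_raw.png

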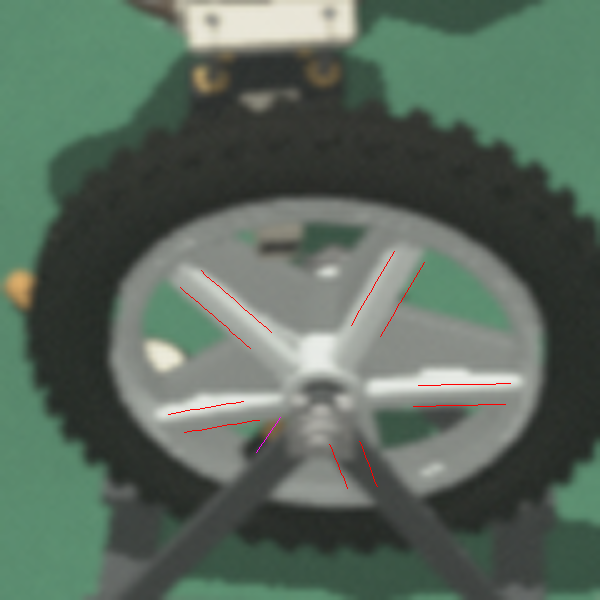

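```bash
cat > joint.py <<'E'
from ang import *
from scipy.optimize import minimize
import itertools
def sc(g,th,pose,zoff=0.):
    gx,gy=g; tot=0
    for side in(-1,1):
        for k in range(5):
            a=(th+k*2*np.pi/5+np.pi)%(2*np.pi)-np.pi
            if abs(a)>np.radians(110): continue
            # side=+1 -> offset toward increasing phi; for a>0 that's the lower edge
            if abs(a)>np.radians(45) and side*np.sign(a)>0: continue
            L=samples(a,side,ks=[0])[0]; L=L+[0,0,zoff]
            # samples uses side sign: y=-r sin -side*w*cos => toward increasing phi
            P=proj("scene",W(L,pose)); t=np.gradient(P,axis=0); n=np.c_[-t[:,1],t[:,0]]; n/=np.linalg.norm(n,axis=1)[:,None]
            s=lambda G:cv2.remap(G,P[:,0].astype(np.float32)[None],P[:,1].astype(np.float32)[None],cv2.INTER_LINEAR)[0]
            d=s(gx)*n[:,0]+s(gy)*n[:,1]; tot+=min(abs(d.mean()),20)
    return tot
def bt(g,pose,lo,hi,step=.5,zoff=0.):
    T=np.arange(lo,hi,step); v=[sc(g,np.radians(t),pose,zoff) for t in T]; i=int(np.argmax(v)); return T[i],v[i]
F=dict(scene0=(-24,-6),b3_scene_raw=(8,30),b5_scene_raw=(-8,10),b6_scene_raw=(-32,-12))
if __name__=="__main__":
    G={f:grads(f'pics/{f}.png') for f in F}
    res=[]
    for dx,dy in itertools.product((-.006,-.003,0,.003,.006),(-.006,-.004,-.002,0,.002)):
        for yw in(-.1723,):
            pose=[POSE[0]+dx,POSE[1]+dy,yw]; b=[bt(G[f],pose,*F[f],1.) for f in F]; res.append((sum(x[1] for x in b),dx,dy,[float(x[0]) for x in b]))
    res.sort(key=lambda a:-a[0]); print(*res[:8],sep='\n')
E
python3 joint.py
```

```text
(np.float64(255.6083143055381), -0.006, 0, [-15.0, 22.0, 4.0, -23.0])
(np.float64(253.29567421958512), -0.006, -0.002, [-16.0, 21.0, 3.0, -24.0])
(np.float64(250.00769368722905), -0.006, 0.002, [-13.0, 23.0, 6.0, -22.0])
(np.float64(238.977692097994), 0.006, -0.002, [-13.0, 20.0, 4.0, -21.0])
(np.float64(238.46329392181065), -0.006, -0.004, [-17.0, 20.0, 2.0, -25.0])
(np.float64(237.01147564926492), 0.006, -0.004, [-15.0, 19.0, 2.0, -22.0])
(np.float64(236.4535724403904), 0.006, 0, [-12.0, 21.0, 5.0, -20.0])
(np.float64(234.23952237083094), 0.006, -0.006, [-16.0, 18.0, 1.0, -23.0])
```

```bash
cat > rim.py <<'E'
from ang import *
from scipy.optimize import least_squares
def pts(f):
    a=cv2.GaussianBlur(cv2.cvtColor(cv2.imread(f),cv2.COLOR_BGR2GRAY).astype(np.float32),(0,0),.6); out=[]
    for ph in np.linspace(0,2*np.pi,120,endpoint=False):
        if abs((ph-np.pi+np.pi)%(2*np.pi)-np.pi)<0: continue
        rs=np.linspace(.098,.122,80); P=proj("scene",W(polar(rs,ph+0*rs,.02),POSE))
        v=cv2.remap(a,P[:,0].astype(np.float32)[None],P[:,1].astype(np.float32)[None],cv2.INTER_LINEAR)[0]
        g=np.gradient(v); i=g.argmin()
        if g[i]<-2.0 and 3<i<76 and v[:i].max()>100: out.append((ph,*P[i]))
    return np.array(out)
A=np.vstack([pts(f'pics/{f}.png') for f in("scene0","b1_scene_raw","b5_scene_raw","b6_scene_raw")]); print(len(A))
def model(v,ph):
    x,y,z,yaw,rad=v; c,s=np.cos(yaw),np.sin(yaw); L=polar(rad+0*ph,ph,.02)
    return proj("scene",W(L,[x,y,yaw])+[0,0,z])
def res(v):
    ph=np.linspace(0,2*np.pi,400); M=model(v,ph); T=np.roll(M,-1,0)-np.roll(M,1,0); N=np.c_[-T[:,1],T[:,0]]; N/=np.linalg.norm(N,axis=1)[:,None]
    D=A[:,None,1:]-M[None]; i=(D**2).sum(2).argmin(1); return np.r_[(D[np.arange(len(A)),i]*N[i]).sum(1), (v[2])/.002, (v[3]+.1723)/.01]
s=least_squares(res,[*POSE[:2],0,POSE[2],.11],loss='soft_l1',f_scale=.5,x_scale=.01); print(s.x.round(4),np.sqrt(np.mean(s.fun**2)))
J=s.jac; print('sd',np.sqrt(np.diag(np.linalg.inv(J.T@J)))*.5)
big=cv2.resize(cv2.imread('pics/b5_scene_raw.png')[130:250,252:372],None,fx=5,fy=5,interpolation=cv2.INTER_CUBIC)
for q in A[:,1:]: cv2.circle(big,tuple(int(t) for t in (q-[252,130]+.5)*5),1,(0,0,255),-1)
cv2.imwrite('pics/rim.png',big)
E
python3 rim.py
```

```text
440
[ 0.6013 -0.0046 -0.     -0.1712  0.1129] 0.5699491503485746
sd [0.00093551 0.00018044 0.001      0.00203812 0.00017493]
```

View pics/rim.png

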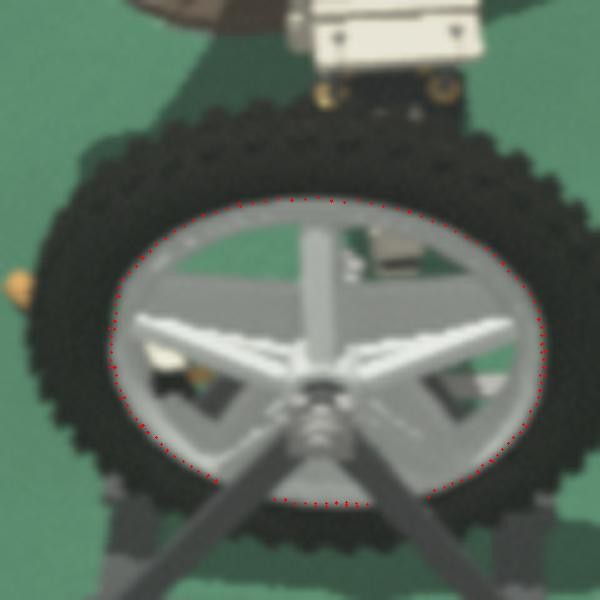

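```bash
cat > th.py <<'E'
from joint import *
import sys
PP=[.6013,-.0046,-.1712]
if __name__=="__main__":
  for a in sys.argv[1:]:
    f,lo,hi=a.split(','); g=grads(f'pics/{f}.png'); 
    for dy in(-.001,0,.001): print(f,dy,[(float(round(t,2)),round(float(v),1)) for t,v in [bt(g,[PP[0],PP[1]+dy,PP[2]],float(lo),float(hi),.25)]])
    draw(f'pics/{f}.png',np.radians(bt(g,PP,float(lo),float(hi),.25)[0]),f'pics/dr2_{f}.png',PP)
E
python3 th.py scene0,-24,-6 b5_scene_raw,-8,10 b6_scene_raw,-32,-12
```

```text
scene0 -0.001 [(-15.75, 65.2)]
scene0 0 [(-15.25, 65.4)]
scene0 0.001 [(-14.5, 65.2)]
b5_scene_raw -0.001 [(3.5, 62.6)]
b5_scene_raw 0 [(4.5, 62.4)]
b5_scene_raw 0.001 [(5.25, 62.1)]
b6_scene_raw -0.001 [(-24.5, 65.3)]
b6_scene_raw 0 [(-23.75, 65.4)]
b6_scene_raw 0.001 [(-23.0, 65.4)]
```

View pics/dr2_b5_scene_raw.png

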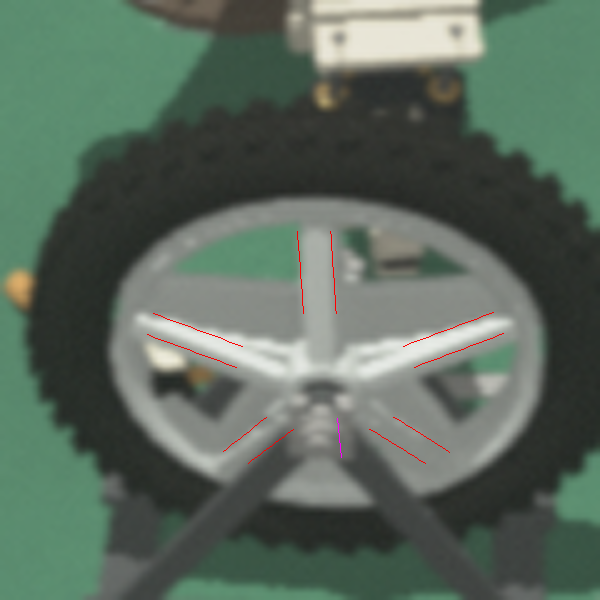

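View pics/dr2_b6_scene_raw.png

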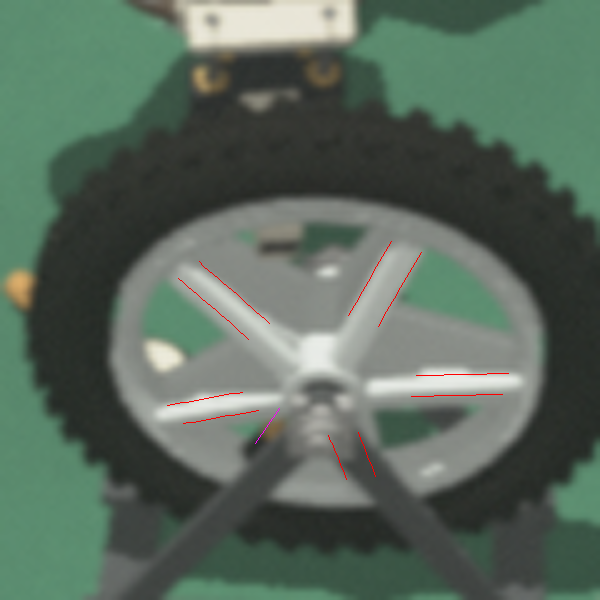

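Run:
```python
from th import *
G={f:grads(f'pics/{f}.png') for f in F}
res=[]
for dx,dy,zo in itertools.product((-.004,0,.004),(-.003,-.002,-.001,0,.001),(-.006,-.004,-.002,0,.002)):
    pose=[PP[0]+dx,PP[1]+dy,PP[2]]; b=[bt(G[f],pose,*F[f],.5,zo) for f in F]; res.append((round(float(sum(x[1] for x in b)),1),dx,dy,zo,[float(x[0]) for x in b],[round(float(x[1])) for x in b]))
res.sort(key=lambda a:-a[0]); print(*res[:14],sep='\n')
```

```text
(257.4, -0.004, 0, -0.004, [-15.5, 22.5, 4.0, -24.0], [65, 64, 63, 65])
(257.2, 0, -0.001, 0, [-16.0, 22.0, 3.5, -24.5], [65, 64, 63, 65])
(257.2, 0, 0, 0, [-15.5, 22.5, 4.5, -23.5], [65, 64, 62, 65])
(256.9, -0.004, -0.001, -0.004, [-16.0, 22.0, 3.0, -25.0], [65, 64, 63, 65])
(256.8, -0.004, 0.001, -0.004, [-15.0, 23.0, 5.0, -23.5], [65, 64, 62, 65])
(256.0, 0, 0.001, 0, [-14.5, 23.0, 5.0, -23.0], [65, 63, 62, 65])
(254.9, -0.004, 0.001, -0.006, [-14.5, 21.5, 4.0, -23.5], [65, 61, 62, 67])
(254.7, 0, -0.002, 0, [-16.0, 21.5, 3.0, -24.5], [63, 64, 63, 64])
(254.6, -0.004, 0, -0.006, [-15.0, 21.5, 3.5, -23.5], [63, 63, 62, 66])
(253.9, -0.004, -0.002, -0.004, [-16.5, 21.0, 2.5, -25.0], [63, 64, 63, 64])
(253.2, -0.004, -0.003, -0.002, [-17.5, 20.5, 2.0, -27.0], [60, 64, 62, 67])
(252.5, -0.004, -0.002, -0.002, [-17.0, 21.0, 2.5, -27.0], [61, 64, 63, 65])
(252.3, 0, -0.003, 0.002, [-17.0, 21.0, 2.0, -27.0], [61, 64, 63, 65])
(251.1, 0, 0, -0.002, [-14.5, 21.5, 3.5, -23.0], [63, 62, 61, 65])
```

```bash
sed -i 's/^POSE=.*/POSE=[.6013,-.0046,-.1712]/' ik.py h.py
python3 - <<'E'
from go import *
p,R,q=cur(); ps=Rzt@(p-[POSE[0],POSE[1],0]); print(ps, np.degrees(np.arctan2(-ps[1],ps[2]-.187)),np.hypot(ps[1],ps[2]-.187))
p=chords(p,R,[(f,arc(f,.062,-.008)) for f in (28,36,44)],.0035)
E
```

```text
[ -15.4  -18.2  -47.5 -119.6  -16.9  -53.8] 1.6400595440496593e-13
[-0.00122928 -0.02404084  0.24434988] 22.74323539824721 0.062184974062108274
28 3 x -0.0013 -0.0017 -0.0021
36 3 x -0.0024 -0.0016 0.0002
44 3 x -0.0021 -0.0019 0.0002
```

```bash
python3 -m inch '-0.0013 -0.0017 -0.0021 0 0 0 0;-0.0013 -0.0017 -0.0021 0 0 0 0;-0.0013 -0.0017 -0.0021 0 0 0 0;-0.0024 -0.0016 0.0002 0 0 0 0;-0.0024 -0.0016 0.0002 0 0 0 0;-0.0024 -0.0016 0.0002 0 0 0 0;-0.0021 -0.0019 0.0002 0 0 0 0;-0.0021 -0.0019 0.0002 0 0 0 0;0 0 0 0 0 0 0;0 0 0 0 0 0 0'; python3 st.py b7;python3 th.py b7_scene_raw,-20,6
```

```text
time_s: 16.98
tcp_pos: [0.586, -0.043, 0.2328]
eef_rot: [110.0, 0.3, 90.2]
contact_force: [-0.5, 0.1, 0.7]
gripper_width: 0.0003
16.9833 [ -33.5   -1.   -43.6 -118.4  -36.1  -43.1] stand p [-0.0085 -0.0405  0.2328] F [-0.5  0.1  0.7]
[[-0.173  0.336  0.926]
 [ 0.985  0.065  0.161]
 [-0.006  0.94  -0.342]]
b7_scene_raw -0.001 [(-6.75, 69.9)]
b7_scene_raw 0 [(-6.0, 70.1)]
b7_scene_raw 0.001 [(-5.25, 70.1)]
```

View pics/dr2_b7_scene_raw.png

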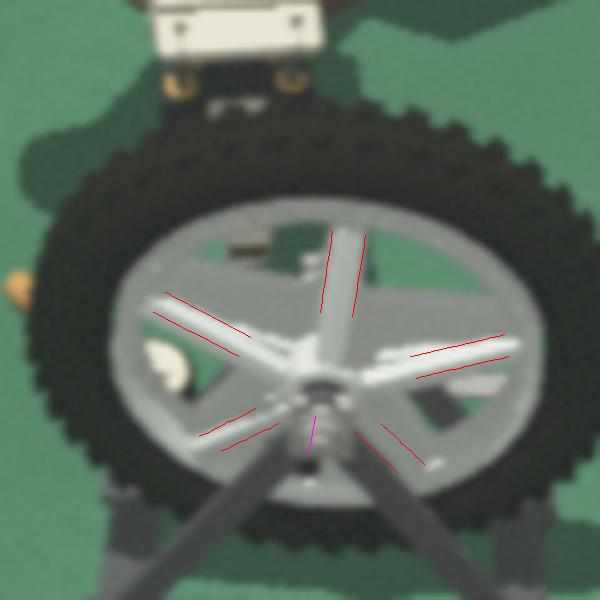

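```bash
python3 - <<'E'
from th import *
G={f:grads(f'pics/{f}.png') for f in list(F)+['b7_scene_raw']}
Fx=dict(F,b7_scene_raw=(-12,1))
from scipy.optimize import minimize
th0=[-15.5,22.2,3.9,-24,-6]
def c(v): return -sum(sc(G[f],np.radians(v[3+i]*10),[PP[0]+v[0]/100,PP[1]+v[1]/100,PP[2]],v[2]/100) for i,f in enumerate(Fx))+ (v[2]*10/3)**2
b=None
for z in(0,-.2):
    s=minimize(c,np.r_[0,0,z,np.array(th0)/10],method='Powell',options=dict(xtol=1e-3,maxiter=30)); print(s.fun,(s.x[:3]*10).round(2),'mm',(s.x[3:]*10).round(2))
E
python3 - <<'E'
from go import *
p,R,q=cur()
p=chords(p,R,[(f,arc(f,.062,-.008)) for f in (43.5,45.5,47.5,49)],.0025)
E
```

```text
-328.58977379493075 [ 0.4  -0.49 -0.01] mm [-15.47  22.37   4.11 -23.99  -6.26]
-328.46023365628275 [-1.42 -0.26 -2.  ] mm [-15.46  22.38   4.05 -24.02  -6.25]
[ -15.4  -18.2  -47.5 -119.6  -16.9  -53.8] 1.6400595440496593e-13
43.5 2 x -0.0012 -0.0005 0.0002
45.5 1 x -0.0015 -0.0016 0.0003
47.5 1 x -0.0014 -0.0015 0.0003
49 1 x -0.0011 -0.0012 0.0002
```

```bash
python3 -m inch '-0.0012 -0.0005 0.0002 0 0 0 0;-0.0012 -0.0005 0.0002 0 0 0 0;-0.0007 -0.0008 0.0001 0 0 0 0;-0.0007 -0.0008 0.0001 0 0 0 0;-0.0004 -0.0004 0.0001 0 0 0 0;0 0 0 0 0 0 0;0 0 0 0 0 0 0'; python3 st.py b8
cat > one.py <<'E'
from th import *
from scipy.optimize import minimize_scalar
for f in sys.argv[1:]:
    g=grads(f'pics/{f}.png'); P1=[PP[0],PP[1]-.0003,PP[2]]
    t=np.arange(-9,5,.1); v=[sc(g,np.radians(a),P1) for a in t]; i=int(np.argmax(v)); print(f,round(t[i],2),round(float(v[i]),1)); draw(f'pics/{f}.png',np.radians(t[i]),f'pics/dr2_{f}.png',P1)
E
python3 one.py b7_scene_raw b8_scene_raw
```

```text
time_s: 17.67
tcp_pos: [0.586, -0.0467, 0.2306]
eef_rot: [109.9, 0.4, 90.2]
contact_force: [0.7, 2.9, 0.7]
gripper_width: 0.0007
17.6667 [ -34.3   -0.4  -43.7 -118.3  -37.1  -42.5] stand p [-0.0079 -0.0441  0.2306] F [0.7 2.9 0.7]
[[-0.174  0.334  0.926]
 [ 0.985  0.065  0.162]
 [-0.006  0.94  -0.34 ]]
b7_scene_raw -6.2 70.0
b8_scene_raw -3.6 66.5
```

```bash
python3 -m inch '-0.0005 -0.0005 0.0001 0 0 0 0;-0.0005 -0.0005 0.0001 0 0 0 0;-0.0005 -0.0005 0.0001 0 0 0 0;-0.0005 -0.0005 0.0001 0 0 0 0;0 0 0 0 0 0 0;0 0 0 0 0 0 0'; python3 st.py b9; python3 one.py b9_scene_raw
```

```text
time_s: 18.27
tcp_pos: [0.5857, -0.0488, 0.2285]
eef_rot: [109.9, 0.4, 90.2]
contact_force: [-0.5, 3.1, 1.2]
gripper_width: 0.0005
18.2667 [ -34.8    0.   -43.9 -118.3  -37.7  -42. ] stand p [-0.0078 -0.0462  0.2285] F [-0.5  3.1  1.2]
[[-0.174  0.334  0.926]
 [ 0.985  0.065  0.162]
 [-0.006  0.94  -0.34 ]]
b9_scene_raw -0.4 67.2
```

View pics/dr2_b9_scene_raw.png

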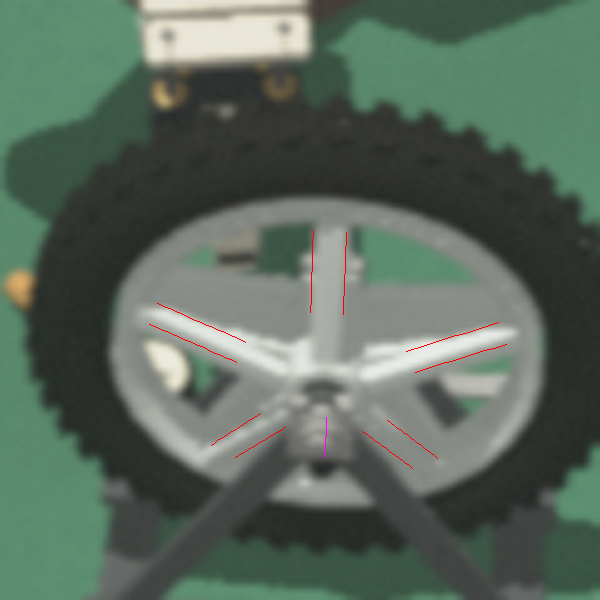

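```bash
python3 -m inch '-0.0002 -0.0002 0 0 0 0 0;-0.0002 -0.0002 0 0 0 0 0;0 0 0 0 0 0 0;0 0 0 0 0 0 0'; python3 st.py c1; python3 one.py c1_scene_raw
```

```text
time_s: 18.7
tcp_pos: [0.5856, -0.0491, 0.2283]
eef_rot: [109.9, 0.4, 90.2]
contact_force: [0.7, 2.6, 2.4]
gripper_width: 0.0004
18.7 [-3.490e+01  1.000e-01 -4.390e+01 -1.183e+02 -3.780e+01 -4.200e+01] stand p [-0.0079 -0.0465  0.2283] F [0.7 2.6 2.4]
[[-0.174  0.334  0.926]
 [ 0.985  0.065  0.162]
 [-0.006  0.94  -0.34 ]]
c1_scene_raw -0.4 66.9
```

```bash
python3 -m inch '0.002 0.002 0 0 0 0 0;0.002 0.002 0 0 0 0 0;0 0 0 0 0 0 0;0 0 -0.015 0 0 0 0;0 0 -0.02 0 0 0 0;0 0 -0.02 0 0 0 0;0 0 -0.02 0 0 0 0;0 0 -0.02 0 0 0 0;0 0 0 0 0 0 0'; python3 st.py c2; python3 one.py c2_scene_raw
```

```text
time_s: 19.55
tcp_pos: [0.4955, -0.0453, 0.2663]
eef_rot: [109.7, 0.5, 90.2]
contact_force: [-0.1, 1.1, -0.4]
gripper_width: 0.0005
19.55 [-29.  -17.9 -44.6 -98.4 -27.5 -69.3] stand p [-0.0973 -0.0581  0.2663] F [-0.1  1.1 -0.4]
[[-0.174  0.33   0.928]
 [ 0.985  0.067  0.161]
 [-0.01   0.941 -0.337]]
c2_scene_raw -0.0 64.5
```

View pics/dr2_c2_scene_raw.png

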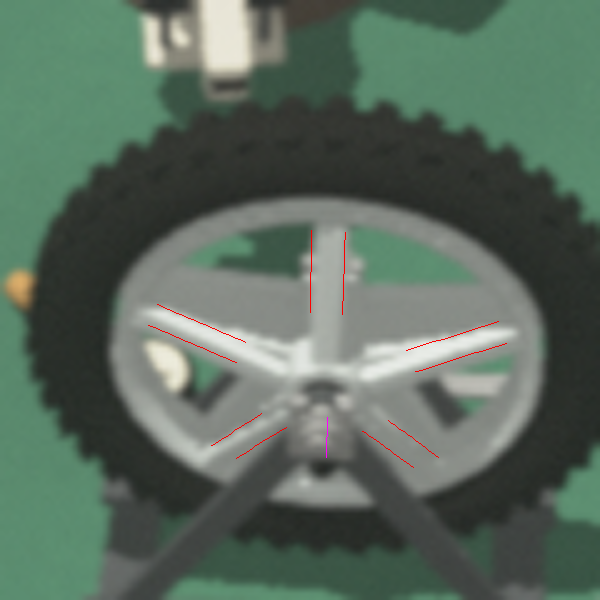

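View pics/c2_top.png

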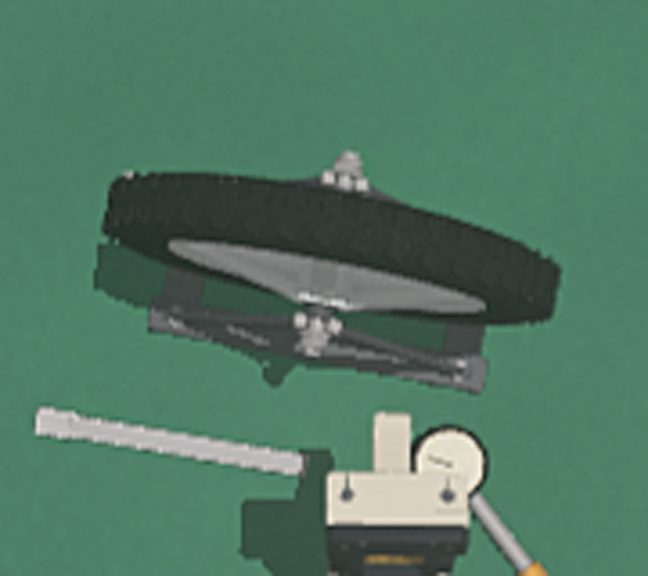

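```bash
python3 - <<'E'
from th import *
from scipy.optimize import minimize
fs=['scene0','b3_scene_raw','b5_scene_raw','b6_scene_raw','b7_scene_raw','c1_scene_raw','c2_scene_raw']
G=[grads(f'pics/{f}.png') for f in fs]
def c(v): return -sum(sc(G[i],np.radians(v[4+i]*10),[PP[0]+v[0]/100,PP[1]+v[1]/100,PP[2]+v[3]/10],v[2]/100) for i in range(7))+(v[2]*10/3)**2+(v[3]/.05)**2
s=minimize(c,np.r_[0,0,0,0,np.array([-15.5,22.3,4,-24,-6.2,-.4,-.2])/10],method='Powell',options=dict(xtol=1e-3,maxiter=30)); print(s.fun,(s.x[:4]*10).round(2),(s.x[4:]*10).round(2))
E
python3 rim.py
python3 - <<'E'
import cv2,numpy as np
for n in("scene","top"):
    a=cv2.imread(f"pics/{n}0.png");b=cv2.imread(f"pics/c2_{n}_raw.png"); cv2.imwrite(f"pics/fin_{n}.png",b)
E
```

```text
-460.01014727560226 [ 0.23 -0.56 -0.2   0.07] [-15.52  22.3    4.   -24.06  -6.17  -0.45  -0.21]
444
[ 0.6015 -0.0045 -0.     -0.1705  0.1128] 0.5499249371581775
sd [0.0009343  0.00017772 0.001      0.00202268 0.00017281]
```

View pics/fin_scene.png

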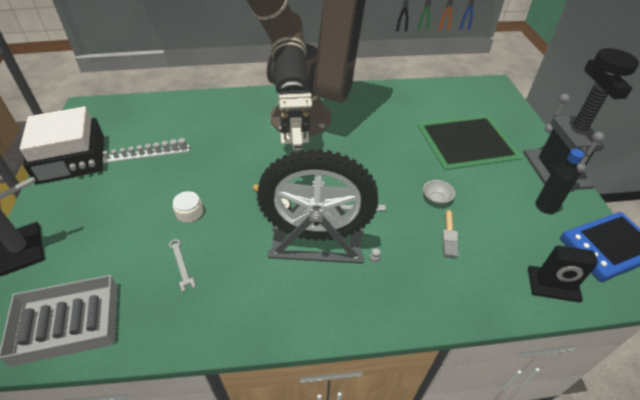

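View pics/fin_top.png

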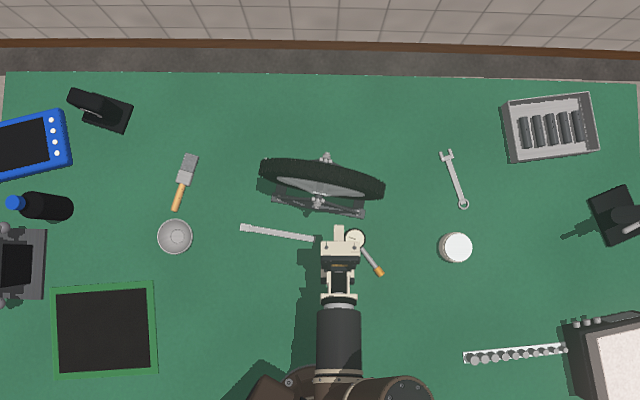

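Everything on the bench is where it started. One spoke stands upright, the valve's dark foot shows at the bottom behind the axle, and the robot is about 95 mm in front of the wheel. Handing in.

```bash
python3 -c "
from plant import r
print(r.close_job())"
```

```text
the job is handed in; nothing more can be done
None
```

I pushed the wheel about 159° clockwise, as seen from the robot, using the closed fingers on two spokes one after the other. The valve is now at the bottom of the rim with its stem pointing up at the axle. I handed the job in at about 19.6 s of the 56 s allowed.

- **Final angle:** the spoke-edge fits put the wheel between -0.45° and 0.0°. The systematic uncertainty is about ±1°, from the wheel's sideways position. I pushed slowly at the end and stopped there, because it may only be turned clockwise.
- **Forces:** contact force stayed at about 6 N or less in every reading, and I saw no sign of the axle lifting.
- **Valve and tyre:** the fingers never entered the valve's gap, and no picture shows the gripper touching the tyre.
- **At the end:** the wheel is at rest, the fingers are about 95 mm in front of it, and the other things on the bench look unmoved in both pictures.

**Disagreements along the way:**
- **Wheel position:** my first position fit was about 6 mm off along the axle. A rim-ellipse fit showed this during the second stroke, and I backed the fingers off for the rest of it.
- **First tool pose:** it ran into joint limits, so I changed to a different wrist position.
- **Valve check:** the recognition network did not find the valve in the first pictures. I located it by eye against the projected model. At the end its foot shows only as a dark spot behind the axle, so the final angle rests mainly on the spokes.

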